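# Uncap the rotary table, build the step tower and start the run

### The job

Take the push-and-turn safety cap off the middle of the rotary table (press it down firmly, give it a quarter turn anticlockwise, lift it out, never forcing it) and leave it in the grey tray. Then stack all the aluminium setting blocks that are there flat in the middle of the rotary table, largest at the bottom, each one centred on and parallel to the one below so that a ledge shows all round. With the tower standing, press the console keys fully down one at a time - first the round key, then the square one, then the long bar - letting each spring back; touch no key before the cap is in the tray and do not knock over or shove the dial gauge stand.

Things in the scene. Friction and masses are not known exactly. Their poses are not given: they have to be found in the camera images.
- rotary: steel rotary table, fixed: a disc 200 mm across, flat top face 60 mm above the bench (white foot ring 216 mm across, 26 mm high). Origin: centre of its underside, on its axis; z up; yawed at random.
- mouth (a point): centre of the rotary table's top face, at the mouth (54 mm across, flush) that the cap closes. The mouth has a 20 mm wide, 46 mm long slot along the direction 82 deg anticlockwise (from above) of the table's x axis.
- cap: loose dark steel round push-and-turn cap, 0.45 kg, locked in the mouth. Skirt 62 mm across, 14 mm high; origin: centre of the skirt's underside. Below hangs a stem 22 mm long ending in a cross bar 40 x 10 x 6 mm along cap x. Locked, cap x lies along the table's x and the skirt floats 8 mm above the table top on a spring (about 8 N); it must not be forced round or up unpressed (fails over 80 N).
- cap_grip (a point): centre of the cap's grey straight grip bar: 56 mm long (cap x), 18 mm wide (cap y), from 14 to 42 mm above the cap's origin; this point is 28 mm above it. Push down at least 5 mm (11 N; 8 mm, 13 N, sets the skirt on the table; press with 15 to 20 N), keep pressing and turn anticlockwise from above by about 80 deg (74 to 90 will do; stop at about 93), let up, lift straight out.
- tray: grey open steel tray, fixed, 170 (x) x 150 (y) x 35 mm outside, walls and floor 5 mm. Origin: centre of its underside.
- console: grey key console, fixed, 84 (x) x 200 (y) x 40 mm, carrying three grey spring keys in a row along its y axis, 62 mm apart, in an order that changes. Origin: centre of its underside.
- key_round (a joint): travel of the round key, 30 mm across: 0 up, 0.006 m fully down, springs back; about 6 N to push fully down; 4.5 mm or more counts as pressed
- key_round_top (a point): centre of the top face of the round key, 30 mm across (12 mm above its black bezel, which is 64 x 48 mm; 58 mm above the bench when up)
- key_square (a joint): travel of the square key, 28 x 28 mm: 0 up, 0.006 m fully down, springs back; about 6 N to push fully down; 4.5 mm or more counts as pressed
- key_square_top (a point): centre of the top face of the square key, 28 x 28 mm (12 mm above its black bezel, which is 64 x 48 mm; 58 mm above the bench when up)
- key_bar (a joint): travel of the bar key, 50 (console x) x 16 mm: 0 up, 0.006 m fully down, springs back; about 6 N to push fully down; 4.5 mm or more counts as pressed
- key_bar_top (a point): centre of the top face of the bar key, 50 (console x) x 16 mm (12 mm above its black bezel, which is 64 x 48 mm; 58 mm above the bench when up)
- block1: aluminium setting block 132 (x) x 70 (y) x 24 (z) mm, loose, 0.55 kg nominal, lies flat on the bench, either face up. Origin: the centre of the block.
- block2: aluminium setting block 108 (x) x 56 (y) x 24 (z) mm, loose, 0.36 kg nominal, lies flat on the bench, either face up. Origin: the centre of the block. May be absent (None).
- block3: aluminium setting block 84 (x) x 42 (y) x 24 (z) mm, loose, 0.2 kg nominal, lies flat on the bench, either face up. Origin: the centre of the block. May be absent (None).
- block4: aluminium setting block 60 (x) x 28 (y) x 24 (z) mm, loose, 0.1 kg nominal, lies flat on the bench, either face up. Origin: the centre of the block. May be absent (None).
- gauge_stand: dial gauge on a red arm on a blue magnetic base 60 x 50 x 55 mm, 195 mm high, loose, standing at the back of the bench. Origin: centre of its underside.
Not all that is in view belongs to the job. Leave any purple look-alike of the block3 alone. Leave any green look-alike of the block2 alone.

How it is judged:
By the outcome, as a careful person would: the job done as asked, in the order asked, and still so for the second after the job is handed in, with the robot touching nothing.
Of block2, block3, block4 only 2 to 3 are there at a start; the rules pass over those that are not, and their reading is None.
At some moment in a run one of block1, block2 may be knocked a few centimetres aside while the robot is not near it.
It also fails if it takes over 210 s, if anything falls off the work surface, if the arm or the gripper's body presses on something with over 40 N, if the wrist force passes 120 N, or if a joint passes its speed limit or range.

### The arm

A 6-joint arm with a two-finger parallel gripper is mounted at the origin on the work surface. World frame = base frame: x ahead of the robot, y to its left, z up, the work surface at z = 0. Lengths are in m, angles in rad, forces in N, time in s.
With the tool pointing down it reaches from about 0.275 to 0.85 m from the base axis. Payload 5.2 kg.
Tool frame: the origin (TCP) lies midway between the tips of the shut fingers; the grasp point (between the pads) lies 19 mm behind it (bot.grip_depth is the distance from the TCP to the grasp point, in m); z points along the fingers, y is the direction in which the jaws open and shut (so a half turn about z gives the same grasp; the last joint's range is limited). The gripper opens to 85 mm and grips with 20 to 120 N. Pads are 22 mm wide; open, the fingers measure 114 mm over their backs; the gripper's body (76 mm by 85 mm) begins 54 mm behind the grasp point. The pads swing forward as they close: fully open they stand 13 mm farther back than shut.
Start: joints at [-1.411, 0.259, 1.535, -0, 1.348, -0.203], TCP at [0.195, -0.514, 0.231] pointing down, gripper open.
Joint ranges: [-3.14, 3.14], [-0.91, 2.08], [0.19, 2.58], [-1.22, 4.36], [0.22, 2.71], [-3.12, 3.12]. Speed limits (rad/s): [2.57, 2.57, 3.14, 3.14, 3.14, 3.14].

### API

Orientations are given as [roll, pitch, yaw] about the fixed x, y, z axes, in that order (R = Rz(yaw) Ry(pitch) Rx(roll)).
In Python, from rig import monitor, viewer, bot, finder gives the robot as it stands.
- The arm moves only by the tool move_arm, never from a script. Its argument "moves" is a list that holds one entry, the list of rows, each a list of 5 numbers: the opening, from -1 (shut) to 1 (fully open), then the shift along the tool's x, y, z in cm, then the turn about the tool's z in rad. In form: [[[jaw, dx, dy, dz, roll], ...]]. A call has exactly 5 rows; each row shifts and turns the commanded pose from where the row before left it, along the tool's axes as they then stand; what a row does not reach is not made up. A row lasts 1/12 s, in which the tool goes at most 41.7 mm and 7.16 degrees, less where a joint would pass 70% of its speed; a pose out of reach is approached as far as the arm can. A call is refused whole if a number of a shift passes 4.17 or a number of a turn 0.125, either way. A call with a gripper value outside its range is refused whole. The fingers move at their own pace and stop on an object; "grip_force" is the grip in N (left out, the last holds). Time passes only in rows, so rows that do not move let the fingers close, or fill a call up. It gives the time, the measured TCP pose, the force and the opening at its end, in the units of the state.
- monitor.read_state(): the state, without advancing time (a new reading comes with each control period).
- viewer.capture(name): name is "scene" or "top"; returns a dict with "img" (384x512x3 uint8, red, green, blue), "camera_matrix" (3x3 intrinsics, pixels), "D" ([k1, k2, p1, p2, k3] as OpenCV has them; the pictures are not rectified), "rvec" (rotation vector, rad) and "tvec" (3), from world to camera coordinates, as OpenCV has them. Camera axes: x right, y down, z forward; pixel columns grow to the right and rows downward; lengths in m; the calibration is good to about 2 mm. A picture is of the moment at which its call begins. There is no depth.
- bot.close_job(): hands the job in, once; it reports no verdict.
Trained networks look in the newest picture that a camera, given by its name, has taken for a name from the list of things; names that differ only in an ending like _2 or _b are one class to them, and where a whole thing is asked for, a point or a joint stands for the part that bears it (a point fixed in the world has none). Each returns a list of dicts, best first, with "conf" (0 to 1); they miss things now and then, are a little off and sometimes report something else, mostly with a low value. They report only what shows in the picture. A call takes as long as a camera call. They do not tell look-alikes from the thing itself.
- finder.masks_of(query, camera): "mask" (384x512 bool, what is visible of it) and "extent" ([left, top, right, bottom] in pixels, round what is visible of it).
The state is a dict: "clock": time; "joints": joint angles; "qd": joint speeds; "joint_efforts": joint torques, N m; "tool_pos": TCP position; "tool_rot": TCP orientation; "force": force on the tool from outside, world axes, zero at the start; "moment": the same for the moment, N m; "width": finger opening in m.
Only numpy, scipy, OpenCV 4.12 (cv2) and the standard library are available. Lean on these libraries where they do the work, as an engineer would, in place of code of your own. Each camera call takes 0.05 s, during which the arm holds its last target. There are 200 camera calls.

## Working session

There is one attempt and no reset: what is moved stays moved. The work goes in short steps, Python scripts to look and compute and a tool call to move; the robot and the scene stay as the last step left them, time stands still between calls to the robot, and variables do not carry over. Pictures are saved under pics/ and viewed, about 12 in all and at most 16, crops included, and the job is handed in when it is done.

Besides the shell and the picture viewer there is one more tool, called after "Call:" as name([rows], argument=value, ...), one row to a line, values as JSON. move_arm: Moves the arm, as the interface text tells. Its arguments: {"type":"object","properties":{"moves":{"type":"array"},"grip_force":{"type":"number"}},"required":["moves"]}

```bash
mkdir -p pics; ls; cat > h.py <<'E'
import numpy as np, cv2
from rig import monitor, viewer, bot, finder
def cap(n):
    return viewer.capture(n)
def proj(c,P):
    return cv2.projectPoints(np.atleast_2d(np.array(P,float)),c["rvec"],c["tvec"],c["camera_matrix"],np.array(c["D"]))[0][:,0]
def unproj(c,px,z):
    K=c["camera_matrix"];u=cv2.undistortPoints(np.array(px,float).reshape(-1,1,2),K,np.array(c["D"]))[:,0]
    R=cv2.Rodrigues(np.array(c["rvec"],float))[0];t=np.array(c["tvec"],float).ravel()
    C=-R.T@t; d=np.c_[u,np.ones(len(u))]@R
    return C+d*((z-C[2])/d[:,2])[:,None]
def save(c,name,crop=None,s=1):
    im=c["img"]
    if crop: im=im[crop[1]:crop[3],crop[0]:crop[2]]
    im=cv2.resize(im,None,fx=s,fy=s,interpolation=cv2.INTER_CUBIC)
    cv2.imwrite("pics/"+name+".png",cv2.cvtColor(im,cv2.COLOR_RGB2BGR))
def rect(c,mask,z):
    ct=max(cv2.findContours(mask.astype(np.uint8),0,1)[0],key=cv2.contourArea)[:,0]
    P=unproj(c,ct,z)[:,:2]
    (cx,cy),(w,h),a=cv2.minAreaRect((P*1000).astype(np.float32))
    if w<h:w,h,a=h,w,a+90
    return np.round([cx/1000,cy/1000],4),round(w),round(h),round((a+90)%180-90,1)
E
python3 - <<'E'
from h import *
for n in("top","scene"):
    c=cap(n);save(c,n+"0",s=1.5)
    R=cv2.Rodrigues(np.array(c["rvec"],float))[0];print(n,-R.T@np.array(c["tvec"]).ravel(),R[2])
    for q,z in (("rotary",.06),("cap",.05),("cap_grip",.1),("tray",.035),("console",.04),("key_round",.058),("key_square",.058),("key_bar",.058),("block1",.024),("block2",.024),("block3",.024),("block4",.024),("gauge_stand",.0)):
        for r in finder.masks_of(q,n)[:4]:
            if r["conf"]>.2: print(q,round(r["conf"],2),np.round(r["extent"]),rect(c,r["mask"],z))
print(monitor.read_state())
E
```

```text
pics
top [0.46319619 0.04620755 1.30505918] [ 7.01323516e-02 -4.78318180e-04 -9.97537580e-01]
rotary 0.6 [237. 144. 308. 211.] (array([ 0.6184, -0.0189]), 208, 207, 1.2)
cap_grip 0.75 [264. 166. 284. 188.] (array([ 0.6205, -0.0196]), 60, 57, 1.1)
tray 0.79 [342. 165. 393. 219.] (array([ 0.5832, -0.3163]), 169, 156, 5.0)
tray 0.37 [156. 226. 176. 253.] (array([0.4117, 0.3078]), 84, 49, -7.5)
console 0.72 [321. 220. 391. 256.] (array([ 0.4366, -0.2823]), 204, 85, -80.2)
key_square 0.58 [371. 231. 387. 240.] (array([ 0.4467, -0.344 ]), 31, 27, -88.7)
key_bar 0.67 [335. 229. 344. 251.] (array([ 0.4256, -0.2238]), 46, 17, 9.8)
block1 0.88 [128. 168. 166. 214.] (array([0.5724, 0.3768]), 133, 74, 28.5)
block1 0.88 [220. 218. 246. 253.] (array([0.4313, 0.1074]), 110, 56, -27.7)
block1 0.88 [119. 271. 146. 293.] (array([0.2907, 0.406 ]), 90, 40, -62.3)
block1 0.66 [155. 229. 176. 255.] (array([0.4099, 0.3103]), 84, 51, -4.3)
block2 0.88 [128. 168. 166. 214.] (array([0.5724, 0.3768]), 133, 74, 28.5)
block2 0.88 [220. 218. 246. 253.] (array([0.4313, 0.1074]), 110, 56, -27.7)
block2 0.88 [119. 2
[... 3206 characters left out ...]
83.] (array([0.6988, 0.172 ]), 241, 63, -6.4)
{'clock': 1.4, 'joints': array([-1.41080952e+00,  2.58598107e-01,  1.53498270e+00,  5.81297363e-06,
        1.34800844e+00, -2.02803164e-01]), 'qd': array([ 0.00010538,  0.00073672, -0.0007639 , -0.0007387 , -0.00013298,
        0.00050022]), 'joint_efforts': array([-1.35497055e-03, -4.45926297e+01, -2.90892345e+01, -3.35477680e-04,
        9.89142936e-04,  2.60816682e-05]), 'tool_pos': array([ 0.19521016, -0.51420298,  0.23131771]), 'tool_rot': array([ 3.14158817e+00, -4.86695214e-06,  3.62788686e-01]), 'force': array([-0.35995458, -0.07675483,  0.28854534]), 'moment': array([ 0.04248839, -0.03150599, -0.00510185]), 'width': 0.08522752077995241}
```

View pics/top0.png

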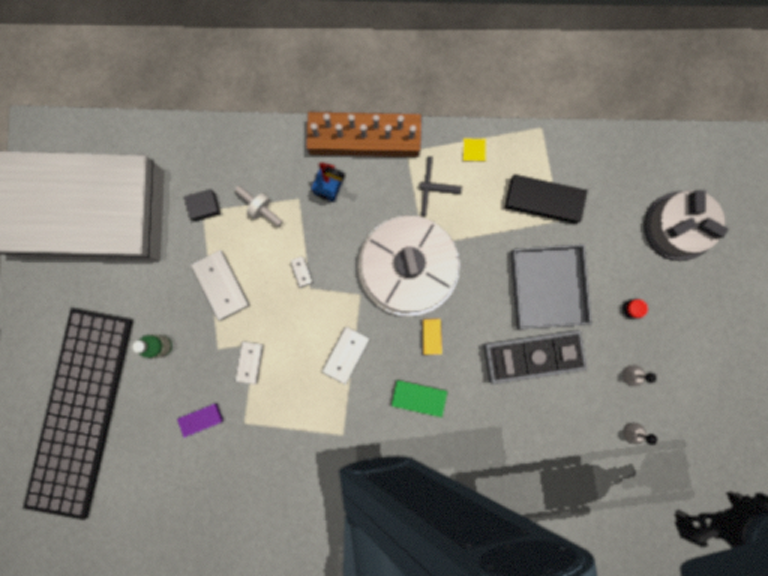

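View pics/scene0.png

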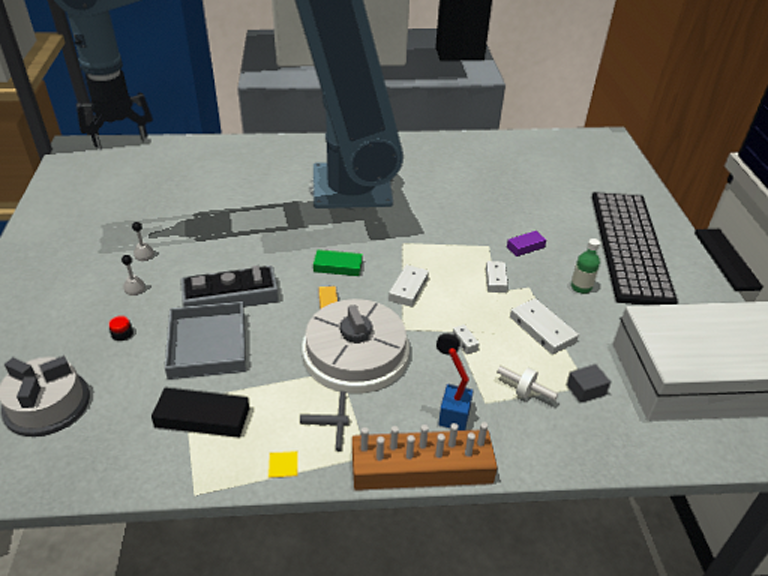

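Top view: all blocks are present. In these 1.5x pixels block1 is at (219,285), block2 (346,354), block3 (250,362) and block4 (301,271). The cap is on the rotary at (409,262), the tray at (550,287) and the console keys at about (508,361), (540,357), (569,352), left to right bar, round, square. The scene view agrees; the gauge dial at (447,343) overhangs near block4. Next I'll look at the cap and rotary up close.

```bash
python3 - <<'E'
from h import *
ims=[]
for n,b in(("top",(230,135,315,220)),("scene",(195,190,280,275))):
    c=cap(n);im=c["img"][b[1]:b[3],b[0]:b[2]];ims.append(cv2.resize(im,(400,400),interpolation=cv2.INTER_CUBIC))
    for q,z in (("rotary",.06),("cap_grip",.1),("gauge_stand",.0)):
        r=finder.masks_of(q,n)
        if r: print(n,q,rect(c,r[0]["mask"],z))
    c0=np.array([.6185,-.0185])
    # predicted pixel of rotary circle for fit check
    a=np.linspace(0,6.28,60);
    if n=="top": np.savez("t.npz",**{k:c[k] for k in c})
    r=finder.masks_of("rotary",n)[0]["mask"];ct=max(cv2.findContours(r.astype(np.uint8),0,1)[0],key=cv2.contourArea)[:,0]
    print(n,cv2.minEnclosingCircle((unproj(c,ct,.045)[:,:2]*1000).astype(np.float32)))
cv2.imwrite("pics/cap0.png",cv2.cvtColor(np.hstack(ims),cv2.COLOR_RGB2BGR))
E
```

```text
top rotary (array([ 0.6185, -0.0177]), 209, 207, 15.3)
top cap_grip (array([ 0.6197, -0.0189]), 59, 58, 72.6)
top gauge_stand (array([0.8048, 0.1579]), 75, 61, -20.7)
top ((619.6669311523438, -18.040687561035156), 107.2872543334961)
scene rotary (array([ 0.6491, -0.0196]), 251, 205, -3.0)
scene cap_grip (array([ 0.6363, -0.0253]), 87, 59, 28.5)
scene gauge_stand (array([0.6972, 0.1732]), 245, 68, -7.2)
scene ((635.1167602539062, -17.866771697998047), 128.4068145751953)
```

View pics/cap0.png

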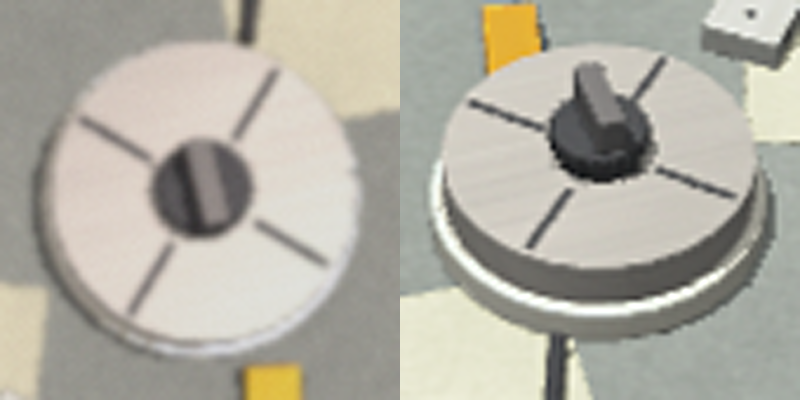

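Left crop: the grip bar top runs from (199,140) to (217,222), nearly along world x. Right crop: the same bar from about (590,65) to (612,140). I'll fit the rotary centre and bar yaw from these.

```bash
python3 - <<'E'
from h import *
from scipy.optimize import least_squares
c=cap("top");s=cap("scene")
f=85/400
P=unproj(c,[(230+199*f,135+140*f),(230+217*f,135+222*f)],.11)
print(P,P.mean(0),np.degrees(np.arctan2(*(P[0]-P[1])[1::-1])))
# T slot line points at z=.06
L=unproj(c,np.array([(275,70),(235,135),(170,245),(130,313),(80,120),(150,158),(256,224),(327,265)])*f+[230,135],.06)
print(L[:,:2].round(3))
for a,b in((0,3),(4,7)): d=L[a]-L[b];print(np.degrees(np.arctan2(d[1],d[0])))
S=unproj(s,np.array([(665-400,60),(637-400,98),(570-400,190),(527-400,247),(470-400,102),(545-400,130),(657-400,170),(735-400,195)])*f+[195,190],.06)
print(S[:,:2].round(3))
for a,b in((0,3),(4,7)): d=S[a]-S[b];print(np.degrees(np.arctan2(d[1],d[0])))
# top-disc ellipse: threshold bright rim, both views: silhouette points by mask edge
for cc,L in((c,L),(s,S)):
    A=L[0]-L[3];B=L[4]-L[7];t=np.linalg.solve(np.c_[A[:2],-B[:2]],(L[7]-L[3])[:2]);print("centre",(L[3]+t[0]*A)[:2])
# bar refine by darkness: project bar top outline model in top view for yaw candidates
g=cv2.cvtColor(c["img"],cv2.COLOR_RGB2GRAY).astype(np.float32)
gs=cv2.cvtColor(s["img"],cv2.COLOR_RGB2GRAY).astype(np.float32)
uu,vv=np.meshgrid(np.linspace(-1,1,30),np.linspace(-1,1,12))
def samp(cc,g,x,y,a,hx,hy,z):
    px=proj(cc,np.c_[x+uu.ravel()*hx*np.cos(a)-vv.ravel()*hy*np.sin(a),y+uu.ravel()*hx*np.sin(a)+vv.ravel()*hy*np.cos(a),np.full(uu.size,z)]).astype(np.float32)
    return cv2.remap(g,px[:,0],px[:,1],1).mean()
best=[]
for a in np.radians(np.arange(-30,31,2)):
  for x in np.arange(.608,.632,.002):
    for y in np.arange(-.03,-.006,.002):
      best.append((samp(c,g,x,y,a,.026,.008,.11)*2-samp(c,g,x,y,a,.026,.015,.11),np.degrees(a),x,y))
best.sort(reverse=True);print(np.round(best[:5],3))
E
```

```text
[[ 0.6467116  -0.01501206  0.11      ]
 [ 0.59498491 -0.02725081  0.11      ]] [ 0.62084826 -0.02113144  0.11      ] 13.31161762571742
[[ 0.702 -0.067]
 [ 0.658 -0.041]
 [ 0.585  0.   ]
 [ 0.54   0.025]
 [ 0.666  0.061]
 [ 0.642  0.014]
 [ 0.6   -0.056]
 [ 0.574 -0.103]]
-29.60538969275623
60.594840608618206
[[ 0.543  0.03 ]
 [ 0.578  0.01 ]
 [ 0.659 -0.037]
 [ 0.705 -0.065]
 [ 0.577 -0.098]
 [ 0.605 -0.051]
 [ 0.644  0.018]
 [ 0.668  0.064]]
149.4888648511941
-119.25483876460869
centre [ 0.62018265 -0.02034576]
centre [ 0.62252156 -0.01654365]
[[ 1.56898e+02  1.20000e+01  6.32000e-01 -1.80000e-02]
 [ 1.56826e+02  1.40000e+01  6.32000e-01 -1.80000e-02]
 [ 1.56654e+02  1.00000e+01  6.32000e-01 -1.80000e-02]
 [ 1.56375e+02  1.60000e+01  6.32000e-01 -1.80000e-02]
 [ 1.56125e+02  8.00000e+00  6.32000e-01 -1.80000e-02]]
```

```bash
cat >> h.py <<'E'
def go(x,y,z,yaw=None):
    """shift in tool axes (cm) from measured pose to target, and turn"""
    from scipy.spatial.transform import Rotation as Ro
    s=monitor.read_state();p=s["tool_pos"];R=Ro.from_euler("xyz",s["tool_rot"]).as_matrix()
    d=R.T@(np.array([x,y,z])-p)*100
    psi=np.arctan2(R[1,0],R[0,0])
    t=0
    if yaw is not None: t=-((yaw-psi+np.pi/2)%np.pi-np.pi/2)
    print("t %.1f pos"%s["clock"],p.round(4),"yaw %.3f j6 %.2f w %.4f F"%(psi,s["joints"][5],s["width"]),s["force"].round(1),"| shift cm",d.round(2),"turn %.3f"%t)
    if yaw is not None:
        c,sn=np.cos(psi-t),np.sin(psi-t);D=R@d
        print("   after turn: shift",(np.array([c*D[0]+sn*D[1],sn*D[0]-c*D[1],-D[2]])).round(2))
E
python3 - <<'E'
from h import *
c=cap("top");s=cap("scene")
for z in(.1,.13,.16,.19):print(z,unproj(c,[(230,128),(217,113)],z)[:,:2].round(3).tolist(),unproj(s,[(298,229),(308,252)],z)[:,:2].round(3).tolist())
go(.621,-.019,.16,.262)
E
```

```text
0.1 [[0.757, 0.114], [0.802, 0.154]] [[0.701, 0.149], [0.787, 0.163]]
0.13 [[0.75, 0.112], [0.793, 0.151]] [[0.73, 0.142], [0.813, 0.155]]
0.16 [[0.742, 0.11], [0.785, 0.149]] [[0.759, 0.135], [0.839, 0.148]]
0.19 [[0.735, 0.109], [0.777, 0.146]] [[0.788, 0.127], [0.865, 0.14]]
t 2.1 pos [ 0.1952 -0.5142  0.2313] yaw 0.363 j6 -0.20 w 0.0853 F [ 0.1  0.1 -0.3] | shift cm [ 57.38 -31.18   7.13] turn 0.101
   after turn: shift [ 53.95 -36.8    7.13]
```

Call:
move_arm([
  [[1,0,0,0,0.101],[1,3.17,-2.16,0,0],[1,3.17,-2.16,0,0],[1,3.17,-2.16,0,0],[1,3.17,-2.16,0,0]],
])

```text
clock: 2.52
tool_pos: [0.2959, -0.3967, 0.2312]
tool_rot: [-3.142, -0.0, 0.261]
force: [0.5, -0.5, -0.2]
width: 0.0853
```

Call:
move_arm([
  [[1,3.17,-2.16,0,0],[1,3.17,-2.16,0,0],[1,3.17,-2.16,0,0],[1,3.17,-2.16,0,0],[1,3.17,-2.16,0,0]],
])

```text
clock: 2.93
tool_pos: [0.4214, -0.251, 0.2316]
tool_rot: [3.141, -0.0, 0.262]
force: [0.6, -0.2, -0.1]
width: 0.0852
```

Call:
move_arm([
  [[1,3.17,-2.16,0,0],[1,3.17,-2.16,0,0],[1,3.17,-2.16,0,0],[1,3.17,-2.16,0,0],[1,3.17,-2.16,0,0]],
])

```text
clock: 3.35
tool_pos: [0.5466, -0.1055, 0.2315]
tool_rot: [3.141, -0.0, 0.262]
force: [-0.1, -0.1, 0.0]
width: 0.0854
```

Call:
move_arm([
  [[1,3.17,-2.16,0,0],[1,3.17,-2.16,0,0],[1,3.17,-2.16,0,0],[1,0,0,2,0],[1,0,0,0,0]],
])

```text
clock: 3.77
tool_pos: [0.62, -0.0177, 0.2078]
tool_rot: [-3.139, 0.005, 0.265]
force: [-1.7, -0.0, -1.1]
width: 0.0853
```

```bash
python3 -c "
from h import *
go(.621,-.019,.085,.262)"
```

```text
t 3.8 pos [ 0.62   -0.0177  0.2078] yaw 0.265 j6 1.10 w 0.0853 F [-1.7 -0.  -1.1] | shift cm [ 0.11  0.18 12.28] turn 0.003
   after turn: shift [ 0.06  0.15 12.28]
```

Call:
move_arm([
  [[1,0.06,0.15,3,0],[1,0,0,3,0],[1,0,0,3,0],[1,0,0,2,0],[1,0,0,1.2,0]],
])

```text
clock: 4.18
tool_pos: [0.6193, -0.0221, 0.0867]
tool_rot: [-3.14, 0.005, 0.261]
force: [-0.6, -0.1, -0.0]
width: 0.0856
```

Call:
move_arm([
  [[-0.2,0,0,0,0],[-0.5,0,0,0,0],[-1,0,0,0,0],[-1,0,0,0,0],[-1,0,0,0,0]],
], grip_force=60)

```text
clock: 4.6
tool_pos: [0.6227, -0.0216, 0.0911]
tool_rot: [3.14, -0.003, 0.262]
force: [-0.3, -0.7, 0.0]
width: 0.0254
```

Call:
move_arm([
  [[-1,0,0,0,0],[-1,0,0,0,0],[-1,0,0,0,0],[-1,0,0,0,0],[-1,0,0,0,0]],
])

```text
clock: 5.02
tool_pos: [0.6224, -0.0214, 0.0899]
tool_rot: [3.141, -0.002, 0.262]
force: [0.7, 0.8, 2.9]
width: 0.0165
```

```bash
python3 -c "
from h import *
go(.621,-.019,.085,.262);print(monitor.read_state()['moment'])
c=cap('scene');a=c['img'];save(c,'grip1',(180,120,300,270),3)
c=cap('top');save(c,'grip1t',(200,100,340,240),3)
import numpy as np
A=cv2.imread('pics/grip1.png');B=cv2.imread('pics/grip1t.png');B=cv2.copyMakeBorder(B,0,30,0,0,0);cv2.imwrite('pics/g1.png',np.hstack([A,B]))
"
```

```text
t 5.0 pos [ 0.6224 -0.0214  0.0899] yaw 0.262 j6 1.10 w 0.0165 F [0.7 0.8 2.9] | shift cm [-0.07 -0.27  0.49] turn -0.000
   after turn: shift [-0.07 -0.27  0.49]
[-0.00155706 -0.28114314 -0.01413627]
```

View pics/g1.png

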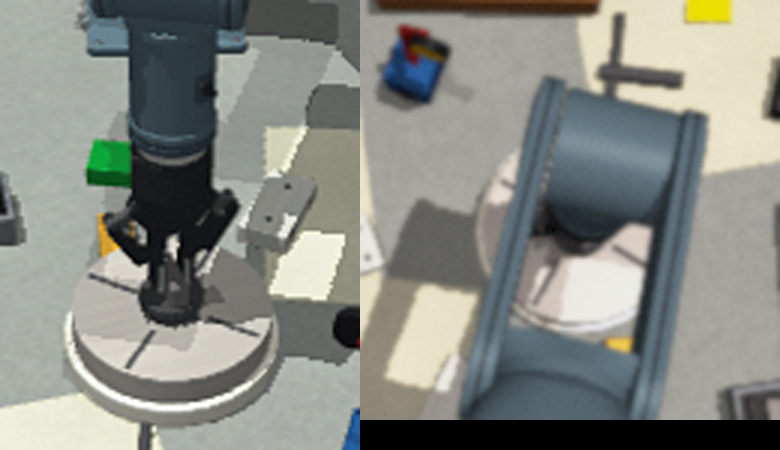

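The scene crop shows the jaws closed on the cap's grip bar (around 170,285), with the skirt free below. Width 16.5 mm means it is held. Next, press down.

Call:
move_arm([
  [[-1,0,0,0.2,0],[-1,0,0,0.2,0],[-1,0,0,0,0],[-1,0,0,0,0],[-1,0,0,0,0]],
], grip_force=90)

```text
clock: 5.53
tool_pos: [0.6224, -0.0214, 0.0858]
tool_rot: [3.141, -0.002, 0.262]
force: [1.9, 1.4, 6.8]
width: 0.016
```

```bash
python3 -c "
from h import *
go(.621,-.019,.077,.262)
cap('top');go(.621,-.019,.077,.262)"
```

```text
t 5.5 pos [ 0.6224 -0.0214  0.0858] yaw 0.262 j6 1.10 w 0.0160 F [1.9 1.4 6.8] | shift cm [-0.07 -0.27  0.88] turn -0.000
   after turn: shift [-0.07 -0.27  0.88]
t 5.6 pos [ 0.6224 -0.0214  0.0858] yaw 0.262 j6 1.10 w 0.0162 F [1.3 0.6 7.1] | shift cm [-0.07 -0.27  0.88] turn -0.000
   after turn: shift [-0.07 -0.27  0.88]
```

Call:
move_arm([
  [[-1,0,0,0.2,0],[-1,0,0,0.2,0],[-1,0,0,0,0],[-1,0,0,0,0],[-1,0,0,0,0]],
])

```text
clock: 6.0
tool_pos: [0.6225, -0.0213, 0.0834]
tool_rot: [3.14, -0.002, 0.262]
force: [-1.1, 1.0, 15.9]
width: 0.0158
```

Call:
move_arm([
  [[-1,0,0,0.2,0],[-1,0,0,0,0],[-1,0,0,0,0],[-1,0,0,0,0],[-1,0,0,0,0]],
])

```text
clock: 6.42
tool_pos: [0.6226, -0.0212, 0.0833]
tool_rot: [3.14, -0.003, 0.262]
force: [-6.1, 2.3, 27.0]
width: 0.0159
```

Call:
move_arm([
  [[-1,0,0,-0.15,0],[-1,0,0,0,-0.05],[-1,0,0,0,-0.05],[-1,0,0,0,-0.05],[-1,0,0,0,-0.05]],
])

```text
clock: 6.83
tool_pos: [0.6224, -0.0219, 0.0833]
tool_rot: [3.139, -0.002, 0.464]
force: [-3.9, -1.1, 18.1]
width: 0.016
```

Call:
move_arm([
  [[-1,0,0,0,-0.05],[-1,0,0,0,-0.05],[-1,0,0,0,-0.05],[-1,0,0,0,-0.05],[-1,0,0,0,0]],
])

```text
clock: 7.25
tool_pos: [0.6227, -0.0222, 0.0834]
tool_rot: [3.138, -0.001, 0.664]
force: [-2.7, -0.1, 17.8]
width: 0.016
```

```bash
python3 -c "
from h import *
go(.621,-.019,.077,.262);print(monitor.read_state()['moment'])"
```

```text
t 7.2 pos [ 0.6227 -0.0222  0.0834] yaw 0.664 j6 0.69 w 0.0160 F [-2.7 -0.1 17.8] | shift cm [ 0.07 -0.36  0.64] turn 0.402
   after turn: shift [-0.08 -0.35  0.64]
[-0.33537607  0.32896909  0.08113149]
```

Call:
move_arm([
  [[-1,0,0,0,-0.07],[-1,0,0,0,-0.07],[-1,0,0,0,-0.07],[-1,0,0,0,-0.07],[-1,0,0,0,-0.07]],
])

```text
clock: 7.67
tool_pos: [0.6231, -0.0225, 0.0833]
tool_rot: [3.137, -0.0, 1.015]
force: [-1.6, -3.1, 16.2]
width: 0.0156
```

Call:
move_arm([
  [[-1,0,0,0,-0.07],[-1,0,0,0,-0.07],[-1,0,0,0,-0.07],[-1,0,0,0,-0.07],[-1,0,0,0,-0.07]],
])

```text
clock: 8.08
tool_pos: [0.6236, -0.0225, 0.0833]
tool_rot: [3.136, 0.001, 1.365]
force: [-0.2, -2.5, 15.0]
width: 0.016
```

Call:
move_arm([
  [[-1,0,0,0,-0.07],[-1,0,0,0,-0.07],[-1,0,0,0,-0.07],[-1,0,0,0,-0.07],[-1,0,0,0,-0.03]],
])

```text
clock: 8.5
tool_pos: [0.6236, -0.0227, 0.0834]
tool_rot: [3.137, 0.003, 1.675]
force: [-0.3, -4.3, 14.8]
width: 0.0157
```

```bash
python3 -c "
from h import *
go(.621,-.019,.077,.262);print(monitor.read_state()['moment'])
c=cap('scene');save(c,'turn1',(190,180,290,280),5)"
```

```text
t 8.5 pos [ 0.6236 -0.0227  0.0834] yaw 1.675 j6 -0.32 w 0.0157 F [-0.3 -4.3 14.8] | shift cm [ 0.4  -0.23  0.63] turn 1.413
   after turn: shift [-0.16 -0.43  0.64]
[-0.43748816 -0.11781388 -0.15789939]
```

View pics/turn1.png

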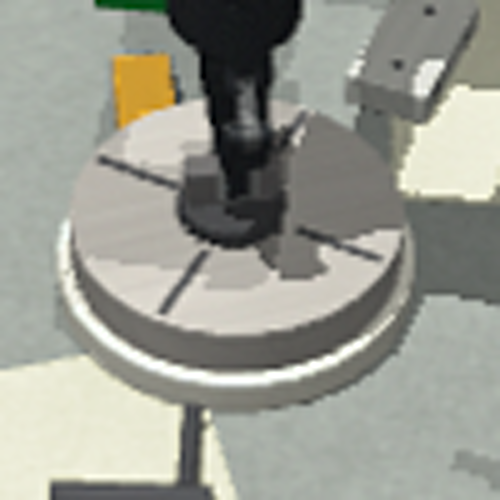

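Call:
move_arm([
  [[-1,0,0,-0.2,0],[-1,0,0,-0.2,0],[-1,0,0,-0.2,0],[-1,0,0,-0.2,0],[-1,0,0,0,0]],
])

```text
clock: 8.97
tool_pos: [0.6228, -0.022, 0.0896]
tool_rot: [3.139, 0.001, 1.672]
force: [4.0, -2.8, 3.0]
width: 0.0159
```

Call:
move_arm([
  [[-1,0,0,-0.3,0],[-1,0,0,-0.3,0],[-1,0,0,-0.3,0],[-1,0,0,0,0],[-1,0,0,0,0]],
])

```text
clock: 9.38
tool_pos: [0.6206, -0.0209, 0.0969]
tool_rot: [-3.139, -0.001, 1.672]
force: [0.9, -0.6, -0.8]
width: 0.0159
```

Call:
move_arm([
  [[-1,0,0,-0.5,0],[-1,0,0,-0.5,0],[-1,0,0,-0.5,0],[-1,0,0,-0.5,0],[-1,0,0,0,0]],
])

```text
clock: 9.8
tool_pos: [0.6221, -0.0213, 0.119]
tool_rot: [3.14, 0.0, 1.672]
force: [0.0, 0.6, -4.2]
width: 0.0156
```

Call:
move_arm([
  [[-1,0,0,-2,0],[-1,0,0,-3,0],[-1,0,0,-3,0],[-1,0,0,-2,0],[-1,0,0,0,0]],
])

```text
clock: 10.22
tool_pos: [0.6243, -0.0218, 0.2234]
tool_rot: [3.132, 0.003, 1.672]
force: [0.6, 0.5, -3.1]
width: 0.0156
```

```bash
python3 -c "
from h import *
go(.585,-.316,.2,1.675)
c=cap('scene');save(c,'lift1',(100,130,300,280),4)"
```

```text
t 10.2 pos [ 0.6243 -0.0218  0.2234] yaw 1.672 j6 -0.31 w 0.0156 F [ 0.6  0.5 -3.1] | shift cm [-28.87  -6.9    2.36] turn -0.003
   after turn: shift [-28.85  -6.97   2.34]
```

View pics/lift1.png

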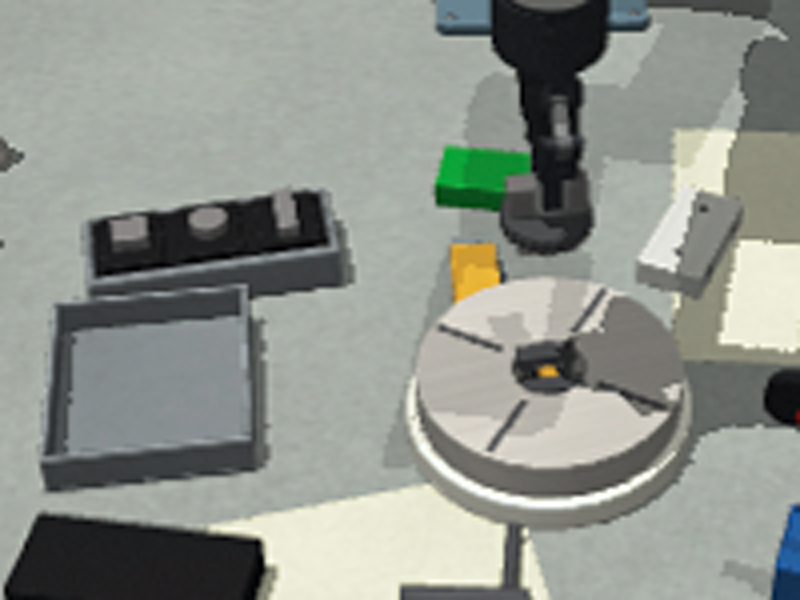

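The cap is out of the mouth (open hole at 547,367) and in the jaws at (547,210). On to the tray.

Call:
move_arm([
  [[-1,-3.6,-0.86,0,0],[-1,-3.6,-0.86,0,0],[-1,-3.6,-0.86,0,0],[-1,-3.6,-0.86,0,0],[-1,-3.6,-0.86,0,0]],
])

```text
clock: 10.68
tool_pos: [0.5954, -0.2055, 0.2148]
tool_rot: [-3.138, -0.003, 1.672]
force: [1.0, -0.1, -4.5]
width: 0.0155
```

Call:
move_arm([
  [[-1,-3.6,-0.86,0,0],[-1,-3.6,-0.86,0,0],[-1,-3.6,-0.86,0,0],[-1,0,0,0,0],[-1,0,0,0,0]],
])

```text
clock: 11.1
tool_pos: [0.5804, -0.3166, 0.2143]
tool_rot: [-3.138, -0.003, 1.668]
force: [0.8, 1.0, -4.0]
width: 0.0159
```

Call:
move_arm([
  [[-1,0,0,4,0],[-1,0,0,4,0],[-1,0,0,4,0],[-1,0,0,2,0],[-1,0,0,0,0]],
])

```text
clock: 11.52
tool_pos: [0.5779, -0.3097, 0.0695]
tool_rot: [-3.131, -0.011, 1.673]
force: [-1.4, 0.9, -5.1]
width: 0.0158
```

```bash
python3 -c "
from h import *
go(.585,-.316,.05,1.675)"
```

```text
t 11.5 pos [ 0.5779 -0.3097  0.0695] yaw 1.673 j6 -0.76 w 0.0158 F [-1.4  0.9 -5.1] | shift cm [-0.73  0.66  1.94] turn -0.002
   after turn: shift [-0.71  0.64  1.95]
```

Call:
move_arm([
  [[-1,0,0,0.5,0],[-1,0,0,0.5,0],[-1,0,0,0.2,0],[-1,0,0,0,0],[-1,0,0,0,0]],
])

```text
clock: 11.93
tool_pos: [0.583, -0.3152, 0.0673]
tool_rot: [3.14, 0.002, 1.672]
force: [-0.2, 0.7, -5.0]
width: 0.0157
```

Call:
move_arm([
  [[-1,0,0,0.3,0],[-1,0,0,0,0],[-1,0,0,0.2,0],[-1,0,0,0,0],[-1,0,0,0,0]],
])

```text
clock: 12.35
tool_pos: [0.5821, -0.3148, 0.0607]
tool_rot: [-3.141, -0.0, 1.672]
force: [-0.9, -0.4, -4.5]
width: 0.0156
```

Call:
move_arm([
  [[-1,0,0,0.3,0],[-1,0,0,0.2,0],[-1,0,0,0,0],[-1,0,0,0,0],[-1,0,0,0,0]],
])

```text
clock: 12.77
tool_pos: [0.5823, -0.3148, 0.0557]
tool_rot: [-3.142, -0.0, 1.672]
force: [0.2, -0.6, -4.9]
width: 0.0161
```

Call:
move_arm([
  [[-1,0,0,0.2,0],[-1,0,0,0.2,0],[-1,0,0,0,0],[-1,0,0,0,0],[-1,0,0,0,0]],
])

```text
clock: 13.18
tool_pos: [0.5822, -0.3148, 0.0518]
tool_rot: [-3.142, -0.0, 1.672]
force: [0.4, -0.6, -4.4]
width: 0.0161
```

Call:
move_arm([
  [[-1,0,0,0.2,0],[-1,0,0,0,0],[-0.5,0,0,0,0],[0,0,0,0,0],[1,0,0,0,0]],
])

```text
clock: 13.6
tool_pos: [0.5827, -0.3151, 0.0504]
tool_rot: [3.141, 0.001, 1.672]
force: [0.2, -0.1, -0.9]
width: 0.0448
```

Call:
move_arm([
  [[1,0,0,0,0],[1,0,0,0,0],[1,0,0,-2,0],[1,0,0,-4,0],[1,0,0,-4,0]],
])

```text
clock: 14.02
tool_pos: [0.5811, -0.3139, 0.149]
tool_rot: [-3.138, -0.003, 1.672]
force: [0.5, -0.1, -0.1]
width: 0.0854
```

Call:
move_arm([
  [[1,0,0,-4,0],[1,0,0,-3,0],[1,0,0,0,0.1],[1,0,0,0,0],[1,0,0,0,0]],
])

```text
clock: 14.43
tool_pos: [0.582, -0.3146, 0.2196]
tool_rot: [-3.141, -0.0, 1.574]
force: [0.3, 0.2, -1.1]
width: 0.0851
```

```bash
cat >> h.py <<'E'
def blocks():
    """all block-like masks, both cameras; top: rect of top face at z"""
    out=[]
    for n in("top","scene"):
        c=cap(n)
        for r in finder.masks_of("block1",n):
            if r["conf"]<.3: continue
            m=r["mask"];col=c["img"][m].mean(0).round()
            print(n,round(r["conf"],2),np.round(r["extent"]).tolist(),rect(c,m,.024 if n=="top" else .018),col)
E
python3 -c "
from h import *
blocks()
go(.57,.37,.2)
c=cap('scene');save(c,'a',s=1)
d=cap('top');save(d,'b',s=1);m=np.hstack([cv2.imread('pics/a.png')[130:330,90:410],cv2.imread('pics/b.png')[130:330,90:410]]);cv2.imwrite('pics/tray1.png',cv2.resize(m,(800,250)))
"
```

```text
top 0.92 [220.0, 218.0, 246.0, 254.0] (array([0.4307, 0.1072]), 109, 57, -26.3) [231. 230. 225.]
top 0.9 [118.0, 270.0, 151.0, 292.0] (array([0.2894, 0.4059]), 94, 46, -65.2) [135.  74. 158.]
top 0.89 [128.0, 165.0, 167.0, 213.0] (array([0.5707, 0.3767]), 138, 79, 30.1) [221. 216. 208.]
top 0.72 [261.0, 254.0, 298.0, 277.0] (array([ 0.3439, -0.0483]), 107, 57, 80.5) [ 37. 104.  50.]
top 0.7 [194.0, 170.0, 208.0, 192.0] (array([0.6047, 0.2057]), 64, 31, 20.0) [219. 215. 207.]
top 0.56 [155.0, 226.0, 179.0, 254.0] (array([0.4113, 0.3091]), 85, 49, -7.8) [222. 217. 209.]
scene 0.96 [210.0, 162.0, 242.0, 184.0] (array([ 0.3496, -0.0446]), 107, 80, 80.1) [13. 92. 34.]
scene 0.81 [343.0, 198.0, 380.0, 236.0] (array([0.577 , 0.3775]), 146, 89, 28.1) [196. 198. 192.]
scene 0.77 [305.0, 219.0, 318.0, 235.0] (array([0.6102, 0.2113]), 71, 34, 8.7) [185. 186. 180.]
scene 0.75 [341.0, 154.0, 364.0, 170.0] (array([0.2955, 0.4085]), 102, 62, -66.7) [102.  44. 132.]
scene 0.73 [324.0, 174.0, 338.0, 193.0] (array([0.4151, 0.311 ]), 109, 44, -10.9) [195. 196. 190.]
scene 0.67 [258.0, 174.0, 285.0, 204.0] (array([0.4341, 0.1116]), 131, 62, -25.2) [199. 200. 194.]
t 14.6 pos [ 0.5816 -0.3143  0.2179] yaw 1.573 j6 -0.67 w 0.0855 F [-0.4  0.5  0.4] | shift cm [68.43 -0.99  1.94] turn 0.000
```

View pics/tray1.png

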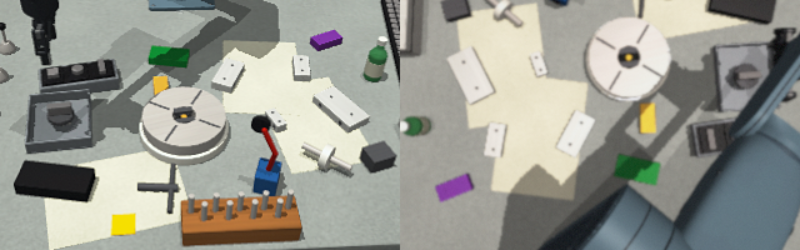

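Cap sits upright in the tray (left view 60,113; right view 745,75), and the blocks are undisturbed. Next I'll fit the block poses.

```bash
cat >> h.py <<'E'
from scipy.optimize import minimize
SZ={1:(.132,.070),2:(.108,.056),3:(.084,.042),4:(.060,.028)}
def fit(c,k,x,y,adeg,z=.024,ch=2):
    """match known rectangle (top face at height z) to brightness edges"""
    g=cv2.GaussianBlur(c["img"][:,:,ch].astype(np.float32),(0,0),.7);L,W=SZ[k]
    u=np.linspace(-.9,.9,25)
    def sc(p,full=False):
        x,y,a=p[0]/1000,p[1]/1000,p[2]/100
        vals=[]
        def s(lu,lv):
            X=np.c_[x+lu*np.cos(a)-lv*np.sin(a),y+lu*np.sin(a)+lv*np.cos(a),np.full(len(lu),z)]
            q=proj(c,X).astype(np.float32);return cv2.remap(g,q[:,0],q[:,1],1)[:,0]
        e=.003;tot=[]
        for sg in(-1,1):
            tot.append((s(u*L/2,np.full(25,sg*(W/2-e)))-s(u*L/2,np.full(25,sg*(W/2+e)))).mean())
            tot.append((s(np.full(25,sg*(L/2-e)),u*W/2)-s(np.full(25,sg*(L/2+e)),u*W/2)).mean())
        return np.round(tot) if full else -sum(tot)
    best=None
    for da in(-6,-3,0,3,6):
      for dx in(-4,0,4):
       for dy in(-4,0,4):
        p=[x*1000+dx,y*1000+dy,np.radians(adeg+da)*100];v=sc(p)
        if best is None or v<best[0]:best=(v,p)
    r=minimize(sc,best[1],method="Nelder-Mead",options=dict(initial_simplex=[best[1],*(np.array(best[1])+np.eye(3)*3)]))
    return np.round([r.x[0]/1000,r.x[1]/1000,np.degrees(r.x[2]/100)],4),round(-r.fun),sc(r.x,True)
def fitall(init,z=.024):
    t,s=cap("top"),cap("scene")
    for k,i in init.items(): print(k,"top",*fit(t,k,*i,z=z),"scene",*fit(s,k,*i,z=z))
E
python3 -c "
from h import *
fitall({1:(.572,.3768,28.5),2:(.431,.1073,-27),3:(.411,.309,-8),4:(.605,.207,18)})
go(.57,.376,.2,.497)"
```

```text
1 top [ 0.5731  0.3803 28.6966] 135 [38. 40. 35. 21.] scene [ 0.5727  0.3793 28.4661] 192 [70.  7. 34. 81.]
2 top [  0.4305   0.1081 -26.5576] 135 [43. 23. 35. 34.] scene [  0.4307   0.1095 -25.5988] 184 [35.  5. 85. 58.]
3 top [ 0.4098  0.3122 -7.5815] 129 [46. 30. 36. 17.] scene [ 0.4105  0.3131 -8.5623] 177 [55. 21. 38. 63.]
4 top [ 0.6062  0.2074 20.5033] 114 [41. 37. 30.  7.] scene [ 0.6051  0.2077 19.3288] 156 [80.  1.  5. 70.]
t 14.8 pos [ 0.5821 -0.3147  0.219 ] yaw 1.572 j6 -0.67 w 0.0852 F [-0.8  0.   0.7] | shift cm [69.07 -1.11  1.96] turn 1.075
   after turn: shift [ 31.87 -61.29   1.9 ]
```

Call:
move_arm([
  [[1,3.86,-0.05,0,0],[1,3.86,-0.05,0,0],[1,3.86,-0.05,0,0],[1,3.86,-0.05,0,0],[1,3.86,-0.05,0,0]],
])

```text
clock: 15.25
tool_pos: [0.5792, -0.1202, 0.2196]
tool_rot: [-3.141, -0.0, 1.572]
force: [1.1, -0.1, 0.7]
width: 0.0853
```

Call:
move_arm([
  [[1,3.86,-0.05,0,0],[1,3.86,-0.05,0,0],[1,3.86,-0.05,0,0],[1,3.86,-0.05,0,0],[1,3.86,-0.05,0,0]],
])

```text
clock: 15.67
tool_pos: [0.5765, 0.0731, 0.2199]
tool_rot: [3.141, 0.0, 1.572]
force: [1.2, -0.7, -1.0]
width: 0.0853
```

Call:
move_arm([
  [[1,3.86,-0.05,0,0],[1,3.86,-0.05,0,0],[1,3.86,-0.05,0,0],[1,3.86,-0.05,0,0],[1,3.86,-0.05,0,0]],
])

```text
clock: 16.08
tool_pos: [0.5738, 0.2661, 0.2198]
tool_rot: [3.142, 0.0, 1.572]
force: [1.2, -0.3, -1.1]
width: 0.0855
```

Call:
move_arm([
  [[1,3.86,-0.05,0,0],[1,3.86,-0.05,0,0],[1,3.86,-0.05,0,0],[1,0,0,0,0.12],[1,0,0,0,0.12]],
])

```text
clock: 16.5
tool_pos: [0.5716, 0.3829, 0.2188]
tool_rot: [-3.141, 0.0, 1.331]
force: [0.8, -0.2, -0.4]
width: 0.0856
```

Call:
move_arm([
  [[1,0,0,0,0.12],[1,0,0,0,0.12],[1,0,0,0,0.12],[1,0,0,0,0.12],[1,0,0,0,0.12]],
])

```text
clock: 16.92
tool_pos: [0.5725, 0.38, 0.2195]
tool_rot: [-3.141, 0.001, 0.726]
force: [0.6, -0.6, 0.6]
width: 0.0856
```

Call:
move_arm([
  [[1,0,0,0,0.12],[1,0,0,0,0.113],[1,0,0,2,0],[1,0,0,2,0],[1,0,0,0,0]],
])

```text
clock: 17.33
tool_pos: [0.5704, 0.379, 0.1752]
tool_rot: [-3.141, 0.008, 0.499]
force: [-0.7, -1.5, -1.8]
width: 0.0854
```

```bash
python3 -c "
from h import *
fitall({1:(.572,.3768,28.5),2:(.431,.1073,-27),3:(.411,.309,-8),4:(.605,.207,18)})
go(.5729,.3798,.004,.499)"
```

```text
1 top [ 0.5728  0.3822 31.1665] 61 [14. 32. 21. -5.] scene [ 0.5727  0.3794 28.7264] 176 [57.  6. 31. 81.]
2 top [  0.4303   0.108  -26.7372] 137 [42. 24. 36. 35.] scene [  0.4308   0.1096 -26.0781] 184 [32.  7. 86. 59.]
3 top [ 0.4098  0.3124 -8.7837] 106 [35. 28. 27. 16.] scene [ 0.4106  0.3131 -9.2963] 154 [48. 19. 29. 57.]
4 top [ 0.6059  0.2074 20.8782] 112 [40. 36. 28.  8.] scene [ 0.6051  0.2077 19.3288] 156 [80.  1.  5. 70.]
t 17.4 pos [0.5721 0.3798 0.179 ] yaw 0.499 j6 1.50 w 0.0853 F [-0.   0.2  0.9] | shift cm [ 0.12  0.04 17.5 ] turn 0.000
   after turn: shift [ 0.08  0.04 17.5 ]
```

Call:
move_arm([
  [[1,0.1,0.04,4,0],[1,0,0,4,0],[1,0,0,4,0],[1,0,0,3,0],[1,0,0,1,0]],
])

```text
clock: 17.85
tool_pos: [0.5713, 0.379, 0.0156]
tool_rot: [-3.141, 0.007, 0.499]
force: [-0.1, -0.1, -0.3]
width: 0.0852
```

Call:
move_arm([
  [[1,0,0,1,0],[1,0,0,0.5,0],[1,0,0,0.2,0],[1,0,0,0,0],[1,0,0,0,0]],
])

```text
clock: 18.27
tool_pos: [0.575, 0.3808, 0.0049]
tool_rot: [3.141, -0.003, 0.499]
force: [-0.3, -0.2, -0.2]
width: 0.0855
```

Call:
move_arm([
  [[0.7,0,0,0,0],[0.5,0,0,0,0],[0.3,0,0,0,0],[0.3,0,0,0,0],[0.3,0,0,0,0]],
], grip_force=60)

```text
clock: 18.68
tool_pos: [0.5748, 0.3805, 0.005]
tool_rot: [3.141, -0.003, 0.499]
force: [-1.2, -1.3, 5.5]
width: 0.068
```

```bash
python3 -c "
from h import *
go(.5729,.3798,.02,.499);s=cap('scene');print(fit(s,1,.5729,.3798,28.6));t=cap('top');print(fit(t,1,.5729,.3798,28.6))"
```

```text
t 18.7 pos [0.5748 0.3805 0.005 ] yaw 0.499 j6 1.50 w 0.0680 F [-1.2 -1.3  5.5] | shift cm [-0.2  -0.03 -1.5 ] turn -0.000
   after turn: shift [-0.2  -0.03 -1.5 ]
(array([ 0.5734,  0.3788, 29.5245]), 116, array([ 28., -14.,  25.,  77.], dtype=float32))
(array([ 0.5733,  0.3814, 28.7736]), 45, array([ 22.,  30., -10.,   4.], dtype=float32))
```

Call:
move_arm([
  [[-0.2,0,0,0,0],[-0.2,0,0,0,0],[-0.2,0,0,-0.5,0],[-0.2,0,0,-0.5,0],[-0.2,0,0,-1,0]],
], grip_force=80)

```text
clock: 19.2
tool_pos: [0.572, 0.3794, 0.0214]
tool_rot: [-3.141, 0.004, 0.499]
force: [0.1, 0.3, -7.3]
width: 0.0679
```

Call:
move_arm([
  [[-0.2,0,0,-3,0],[-0.2,0,0,-4,0],[-0.2,0,0,-4,0],[-0.2,0,0,-4,0],[-0.2,0,0,-2,0]],
])

```text
clock: 19.62
tool_pos: [0.5752, 0.3809, 0.1995]
tool_rot: [3.141, -0.008, 0.499]
force: [1.6, 1.6, -5.4]
width: 0.0679
```

```bash
python3 -c "
from h import *
go(.624,-.02,.2,0);s=cap('scene');save(s,'l1',(200,80,420,260),3)"
```

```text
t 19.6 pos [0.5752 0.3809 0.1995] yaw 0.499 j6 1.50 w 0.0679 F [ 1.6  1.6 -5.4] | shift cm [-14.9   37.54  -0.14] turn 0.499
   after turn: shift [ 4.88 40.09 -0.05]
```

View pics/l1.png

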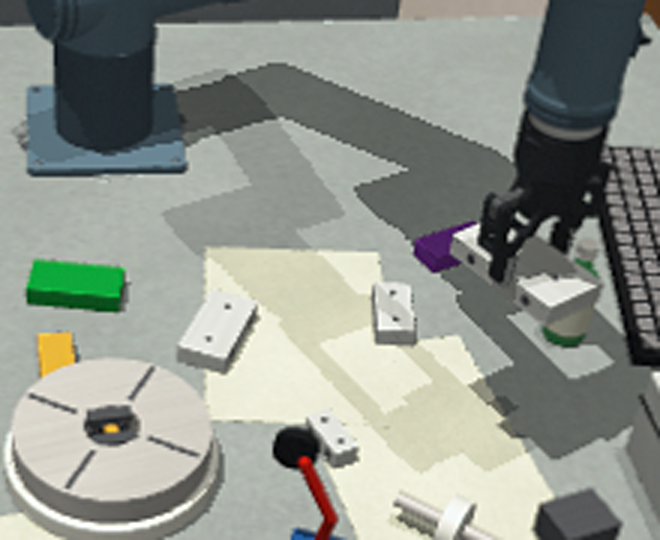

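Block1 is gripped level at about (525,275). Now carry it over.

Call:
move_arm([
  [[-0.2,-1.355,3.413,0,0],[-0.2,-1.355,3.413,0,0],[-0.2,-1.355,3.413,0,0],[-0.2,-1.355,3.413,0,0],[-0.2,-1.355,3.413,0,0]],
])

```text
clock: 20.08
tool_pos: [0.5945, 0.1963, 0.1913]
tool_rot: [-3.141, 0.003, 0.499]
force: [0.2, -0.3, -6.3]
width: 0.0682
```

Call:
move_arm([
  [[-0.2,-1.355,3.413,0,0],[-0.2,-1.355,3.413,0,0],[-0.2,-1.355,3.413,0,0],[-0.2,-1.355,3.413,0,0],[-0.2,-1.355,3.413,0,0]],
])

```text
clock: 20.5
tool_pos: [0.6168, 0.0141, 0.1914]
tool_rot: [-3.14, 0.002, 0.499]
force: [0.1, 0.1, -6.1]
width: 0.0677
```

Call:
move_arm([
  [[-0.2,-1.355,3.413,0,0],[-0.2,0,0,0,0.12],[-0.2,0,0,0,0.12],[-0.2,0,0,0,0.12],[-0.2,0,0,0,0.12]],
])

```text
clock: 20.92
tool_pos: [0.6212, -0.0212, 0.1911]
tool_rot: [-3.141, 0.003, 0.012]
force: [0.1, 0.7, -5.3]
width: 0.0672
```

Call:
move_arm([
  [[-0.2,0,0,0,0.019],[-0.2,0,0,4,0],[-0.2,0,0,3,0],[-0.2,0,0,2,0],[-0.2,0,0,1,0]],
])

```text
clock: 21.33
tool_pos: [0.6192, -0.0201, 0.0883]
tool_rot: [-3.14, 0.008, 0.003]
force: [-1.3, -0.0, -7.0]
width: 0.0677
```

```bash
python3 -c "
from h import *
cap('top');cap('top');cap('top');go(.6235,-.02,.065,0)"
```

```text
t 21.5 pos [ 0.6219 -0.0207  0.0922] yaw 0.001 j6 1.36 w 0.0676 F [ 0.4 -0.3 -5.3] | shift cm [ 0.16 -0.07  2.72] turn 0.001
   after turn: shift [ 0.16 -0.07  2.72]
```

Call:
move_arm([
  [[-0.2,0.16,-0.07,1,0],[-0.2,0,0,1,0],[-0.2,0,0,0.4,0],[-0.2,0,0,0,0],[-0.2,0,0,0,0]],
])

```text
clock: 21.9
tool_pos: [0.6238, -0.0201, 0.0687]
tool_rot: [-3.141, 0.001, -0.0]
force: [0.3, 0.5, -5.3]
width: 0.0678
```

Call:
move_arm([
  [[-0.2,0,0,0.15,0],[-0.2,0,0,0.15,0],[-0.2,0,0,0,0],[-0.2,0,0,0,0],[-0.2,0,0,0,0]],
])

```text
clock: 22.32
tool_pos: [0.6241, -0.0202, 0.066]
tool_rot: [3.142, -0.0, -0.0]
force: [0.7, -0.1, -6.8]
width: 0.0677
```

Call:
move_arm([
  [[-0.2,0,0,0.15,0],[-0.2,0,0,0,0],[-0.2,0,0,0,0],[-0.2,0,0,0,0],[-0.2,0,0,0,0]],
])

```text
clock: 22.73
tool_pos: [0.6243, -0.0202, 0.0652]
tool_rot: [3.141, -0.001, -0.0]
force: [-3.5, 0.2, 4.6]
width: 0.068
```

Call:
move_arm([
  [[0.65,0,0,0,0],[0.75,0,0,0,0],[1,0,0,0,0],[1,0,0,0,0],[1,0,0,0,0]],
])

```text
clock: 23.15
tool_pos: [0.6242, -0.0203, 0.0643]
tool_rot: [3.141, -0.0, -0.0]
force: [-0.1, -0.2, 0.0]
width: 0.0855
```

Call:
move_arm([
  [[1,0,0,-1,0],[1,0,0,-3,0],[1,0,0,-4,0],[1,0,0,-4,0],[1,0,0,-2,0]],
])

```text
clock: 23.57
tool_pos: [0.6259, -0.0205, 0.2106]
tool_rot: [3.14, -0.008, -0.0]
force: [1.7, -0.1, 0.7]
width: 0.0853
```

```bash
python3 -c "
from h import *
s=cap('scene');print(fit(s,1,.622,-.02,0,z=.084))
fitall({2:(.431,.1083,-26.5),3:(.411,.312,-8),4:(.605,.207,19.5)})
go(.431,.109,.2,-.46)"
```

```text
(array([ 0.6213, -0.0186, -0.1958]), 172, array([18., 35., 46., 73.], dtype=float32))
2 top [  0.431    0.1095 -27.1132] 39 [19. 11.  7.  2.] scene [  0.4307   0.1095 -26.1435] 89 [ 32. -11.  26.  41.]
3 top [ 0.4096  0.3123 -7.9001] 129 [46. 29. 36. 17.] scene [ 0.4105  0.3129 -8.491 ] 177 [55. 21. 39. 63.]
4 top [ 0.6059  0.2076 19.5773] 95 [43. 22. 22.  8.] scene [ 0.6053  0.2084 17.6178] 140 [63.  8.  2. 68.]
t 23.7 pos [ 0.6253 -0.0204  0.2077] yaw -0.000 j6 1.36 w 0.0855 F [-0.2 -0.5  0.3] | shift cm [-19.44 -12.94   0.64] turn 0.460
   after turn: shift [-23.16  -2.97   0.77]
```

Call:
move_arm([
  [[1,-3.23,-2.13,0,0],[1,-3.23,-2.13,0,0],[1,-3.23,-2.13,0,0],[1,-3.23,-2.13,0,0],[1,-3.23,-2.13,0,0]],
])

```text
clock: 24.13
tool_pos: [0.4596, 0.0871, 0.2026]
tool_rot: [-3.141, 0.004, -0.001]
force: [-0.5, -0.2, 1.3]
width: 0.0854
```

Call:
move_arm([
  [[1,-3.23,-2.13,0,0],[1,0,0,0,0.115],[1,0,0,0,0.115],[1,0,0,0,0.115],[1,0,0,0,0.116]],
])

```text
clock: 24.55
tool_pos: [0.4288, 0.1079, 0.2031]
tool_rot: [3.14, 0.002, -0.466]
force: [-0.1, 0.3, -0.5]
width: 0.0855
```

Call:
move_arm([
  [[1,0,0,4,0],[1,0,0,4,0],[1,0,0,3,0],[1,0,0,1,0],[1,0,0,0,0]],
])

```text
clock: 24.97
tool_pos: [0.4262, 0.1076, 0.0804]
tool_rot: [3.137, 0.009, -0.461]
force: [-0.7, -0.6, 0.3]
width: 0.0853
```

```bash
python3 -c "
from h import *
s=cap('scene');print(fit(s,2,.4307,.109,-26.5));cap('scene')
t=cap('top');print(fit(t,1,.622,-.02,0,z=.084));
go(.4315,.1075,.004,-.461)"
```

```text
(array([  0.4304,   0.1097, -25.5459]), 88, array([ 10., -18.,  49.,  48.], dtype=float32))
(array([ 0.623 , -0.0195, -0.5487]), 108, array([ 9., 44., 51.,  4.], dtype=float32))
t 25.1 pos [0.4303 0.1077 0.0845] yaw -0.461 j6 2.02 w 0.0852 F [ 0.6 -1.2  0.3] | shift cm [ 0.11 -0.04  8.05] turn -0.000
   after turn: shift [ 0.11 -0.04  8.05]
```

Call:
move_arm([
  [[1,0.1,0,4,0],[1,0,0,2.5,0],[1,0,0,1,0],[1,0,0,0.5,0],[1,0,0,0,0]],
])

```text
clock: 25.53
tool_pos: [0.4314, 0.1072, 0.0044]
tool_rot: [-3.142, -0.0, -0.461]
force: [-0.5, -0.6, 0.3]
width: 0.0854
```

Call:
move_arm([
  [[0.7,0,0,0,0],[0.4,0,0,0,0],[0.1,0,0,0,0],[0,0,0,0,0],[0,0,0,0,0]],
], grip_force=60)

```text
clock: 25.95
tool_pos: [0.4324, 0.1072, 0.0059]
tool_rot: [-3.14, -0.003, -0.461]
force: [-1.1, 0.7, 5.9]
width: 0.0545
```

Call:
move_arm([
  [[-0.5,0,0,0,0],[-0.5,0,0,0,0],[-0.5,0,0,0,0],[-0.5,0,0,0,0],[-0.5,0,0,0,0]],
], grip_force=80)

```text
clock: 26.37
tool_pos: [0.4324, 0.1072, 0.0061]
tool_rot: [-3.14, -0.003, -0.461]
force: [-1.6, 0.3, 8.7]
width: 0.0547
```

```bash
python3 -c "
from h import *
go(.4315,.1075,.004,-.461);s=cap('scene');print(fit(s,2,.4307,.109,-26.5))"
```

```text
t 26.4 pos [0.4324 0.1072 0.0061] yaw -0.461 j6 2.02 w 0.0547 F [-1.6  0.3  8.7] | shift cm [-0.09  0.02  0.21] turn -0.000
   after turn: shift [-0.09  0.02  0.21]
(array([  0.4313,   0.1088, -23.0859]), 168, array([46., 43., 32., 47.], dtype=float32))
```

Call:
move_arm([
  [[-0.5,0,0,-0.5,0],[-0.5,0,0,-1.5,0],[-0.5,0,0,-4,0],[-0.5,0,0,-4,0],[-0.5,0,0,-4,0]],
])

```text
clock: 26.83
tool_pos: [0.4299, 0.1073, 0.146]
tool_rot: [3.141, 0.002, -0.461]
force: [2.7, -0.6, -5.3]
width: 0.0539
```

Call:
move_arm([
  [[-0.5,0,0,-2,0],[-0.5,0,0,0,-0.115],[-0.5,0,0,0,-0.115],[-0.5,0,0,0,-0.115],[-0.5,0,0,0,-0.116]],
])

```text
clock: 27.25
tool_pos: [0.4304, 0.1073, 0.1648]
tool_rot: [-3.142, -0.0, 0.006]
force: [-0.7, -0.4, -3.9]
width: 0.054
```

```bash
python3 -c "
from h import *
cap('scene');go(.6235,-.0203,.165,0);t=cap('top');print(t['img'].mean())"
```

```text
t 27.3 pos [0.4305 0.1073 0.1647] yaw 0.012 j6 1.55 w 0.0538 F [-0.7  0.7 -3.9] | shift cm [19.14 12.99 -0.03] turn 0.012
   after turn: shift [19.3  12.76 -0.03]
131.64387681749133
```

Call:
move_arm([
  [[-0.5,3.2,2.13,0,0],[-0.5,3.2,2.13,0,0],[-0.5,3.2,2.13,0,0],[-0.5,3.2,2.13,0,0],[-0.5,3.2,2.13,0,0]],
])

```text
clock: 27.77
tool_pos: [0.592, -0.0003, 0.1642]
tool_rot: [-3.141, 0.001, -0.004]
force: [-0.6, 0.9, -3.7]
width: 0.054
```

Call:
move_arm([
  [[-0.5,3.2,2.13,0,0],[-0.5,0,0,2,0],[-0.5,0,0,2,0],[-0.5,0,0,0,0],[-0.5,0,0,0,0]],
])

```text
clock: 28.18
tool_pos: [0.6214, -0.0203, 0.1228]
tool_rot: [-3.141, 0.005, -0.003]
force: [-0.2, -0.1, -4.5]
width: 0.0542
```

```bash
python3 -c "
from h import *
go(.6235,-.0203,.09,0);cap('scene');cap('top');go(.6235,-.0203,.09,0)"
```

```text
t 28.2 pos [ 0.6214 -0.0203  0.1228] yaw -0.003 j6 1.36 w 0.0542 F [-0.2 -0.1 -4.5] | shift cm [0.22 0.   3.28] turn -0.003
   after turn: shift [ 0.21 -0.    3.28]
t 28.3 pos [ 0.6233 -0.0204  0.1253] yaw -0.001 j6 1.36 w 0.0538 F [-0.2 -0.3 -3.8] | shift cm [ 0.02 -0.01  3.53] turn -0.001
   after turn: shift [ 0.02 -0.01  3.53]
```

Call:
move_arm([
  [[-0.5,0,0,1.5,0],[-0.5,0,0,1,0],[-0.5,0,0,0.5,0],[-0.5,0,0,0,0],[-0.5,0,0,0,0]],
])

```text
clock: 28.7
tool_pos: [0.623, -0.0204, 0.0946]
tool_rot: [-3.142, 0.0, -0.0]
force: [1.0, -1.4, -3.6]
width: 0.0538
```

Call:
move_arm([
  [[-0.5,0,0,0.15,0],[-0.5,0,0,0.15,0],[-0.5,0,0,0,0],[-0.5,0,0,0,0],[-0.5,0,0,0,0]],
])

```text
clock: 29.12
tool_pos: [0.6231, -0.0207, 0.0915]
tool_rot: [3.141, -0.0, -0.0]
force: [-0.7, 0.2, -4.1]
width: 0.0537
```

Call:
move_arm([
  [[-0.5,0,0,0.15,0],[-0.5,0,0,0,0],[-0.5,0,0,0,0],[-0.5,0,0,0,0],[-0.5,0,0,0,0]],
])

```text
clock: 29.53
tool_pos: [0.6234, -0.0207, 0.0902]
tool_rot: [3.141, -0.001, -0.0]
force: [-0.3, -0.1, -0.4]
width: 0.0536
```

Call:
move_arm([
  [[-0.5,0,0,0.05,0],[-0.5,0,0,0,0],[0.35,0,0,0,0],[0.5,0,0,0,0],[1,0,0,0,0]],
])

```text
clock: 29.95
tool_pos: [0.623, -0.0206, 0.0892]
tool_rot: [3.142, 0.0, -0.0]
force: [0.0, -0.3, -0.2]
width: 0.0742
```

Call:
move_arm([
  [[1,0,0,0,0],[1,0,0,0,0],[1,0,0,-2,0],[1,0,0,-4,0],[1,0,0,-4,0]],
])

```text
clock: 30.37
tool_pos: [0.6216, -0.0203, 0.1885]
tool_rot: [-3.141, 0.005, -0.0]
force: [1.2, 0.3, 0.6]
width: 0.0854
```

Call:
move_arm([
  [[1,0,0,-1.5,0],[1,-3,-4,0,0],[1,-3,-4,0,0],[1,-3,-4,0,0],[1,-3,-4,0,0]],
])

```text
clock: 30.78
tool_pos: [0.5218, 0.1137, 0.2043]
tool_rot: [-3.141, -0.0, -0.001]
force: [0.2, 0.7, -0.1]
width: 0.0856
```

```bash
python3 -c "
from h import *
s=cap('scene');t=cap('top')
for c in(s,t):
  print(fit(c,1,.622,-.019,0,z=.084),fit(c,2,.622,-.019,0,z=.108),fit(c,3,.41,.313,-8.2),fit(c,4,.6055,.2075,19.5))
go(.4105,.3115,.2,-.145)
A=cv2.resize(s['img'][150:290,180:320],(400,400));B=cv2.resize(t['img'][120:260,190:330],(400,400));cv2.imwrite('pics/st2.png',cv2.cvtColor(np.hstack([A,B]),4))"
```

```text
(array([ 0.6211, -0.0223,  3.3284]), 132, array([ 1., 10., 49., 72.], dtype=float32)) (array([ 0.6218, -0.0186, -0.0468]), 196, array([20., 36., 63., 77.], dtype=float32)) (array([ 0.4106,  0.3122, -7.2413]), 97, array([43., 16.,  9., 27.], dtype=float32)) (array([ 0.6049,  0.2078, 19.3439]), 160, array([79.,  5.,  6., 70.], dtype=float32))
(array([ 0.6222, -0.0192, -0.2035]), 61, array([ 7., 40., 10.,  4.], dtype=float32)) (array([ 0.6228, -0.0213,  0.4317]), 96, array([15., 30., 51.,  1.], dtype=float32)) (array([ 0.4092,  0.3136, -6.8238]), 105, array([42., 21., 19., 22.], dtype=float32)) (array([0.6617, 0.2163, 4.1606]), 88, array([24., 63., -0.,  0.], dtype=float32))
t 30.9 pos [0.5189 0.1171 0.2045] yaw 0.005 j6 1.58 w 0.0855 F [ 1.  -0.4  0.1] | shift cm [-10.75 -19.48   0.51] turn 0.150
   after turn: shift [-13.54 -17.66   0.45]
```

View pics/st2.png

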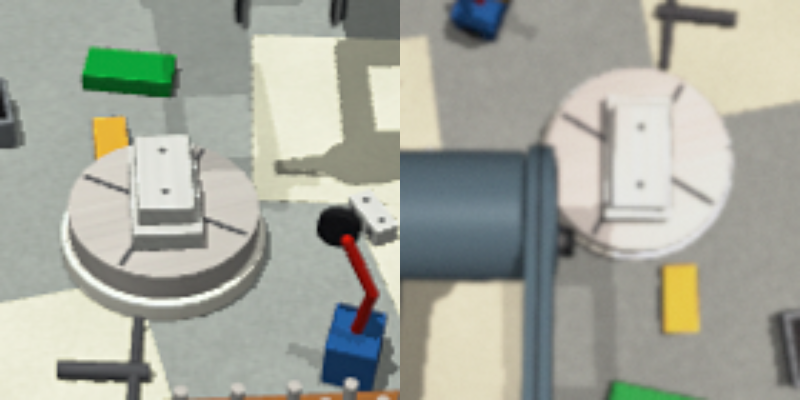

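Block2 sits centred on block1 with ledges all round (left 165,180; right 638,155). Next is block3.

Call:
move_arm([
  [[1,-1.79,-3.24,0,0],[1,-1.79,-3.24,0,0],[1,-1.79,-3.24,0,0],[1,-1.79,-3.24,0,0],[1,-1.79,-3.24,0,0]],
])

```text
clock: 31.3
tool_pos: [0.4332, 0.2757, 0.2045]
tool_rot: [-3.142, -0.001, -0.001]
force: [0.1, 0.2, -0.3]
width: 0.0854
```

Call:
move_arm([
  [[1,-1.79,-3.24,0,0],[1,0,0,4,0.07],[1,0,0,4,0.068],[1,0,0,2,0],[1,0,0,0,0]],
])

```text
clock: 31.72
tool_pos: [0.4126, 0.3058, 0.0998]
tool_rot: [3.137, 0.008, -0.138]
force: [-0.6, -1.0, -0.7]
width: 0.0853
```

```bash
python3 -c "
from h import *
t=cap('top');cap('scene');s=cap('scene')
for c in(s,t):  print(fit(c,3,.41,.313,-8.2))
go(.4108,.3115,.005,-.138)"
```

```text
(array([  0.4112,   0.3141, -10.9723]), 144, array([31., 19., 44., 50.], dtype=float32))
(array([ 0.4093,  0.3124, -9.3499]), 39, array([11., 15.,  8.,  6.], dtype=float32))
t 31.9 pos [0.417  0.3074 0.1055] yaw -0.138 j6 2.13 w 0.0854 F [-0.1 -0.3  0.7] | shift cm [-0.69 -0.31 10.05] turn -0.000
   after turn: shift [-0.68 -0.32 10.05]
```

Call:
move_arm([
  [[1,-0.68,-0.32,3,0.008],[1,0,0,3,0],[1,0,0,2.5,0],[1,0,0,1,0],[1,0,0,0.5,0]],
])

```text
clock: 32.28
tool_pos: [0.4102, 0.3112, 0.0044]
tool_rot: [-3.141, -0.0, -0.147]
force: [0.3, -0.3, 0.2]
width: 0.0856
```

Call:
move_arm([
  [[0.6,0,0,0,0],[0.3,0,0,0,0],[0,0,0,0,0],[-0.3,0,0,0,0],[-0.6,0,0,0,0]],
], grip_force=50)

```text
clock: 32.7
tool_pos: [0.4108, 0.3119, 0.0061]
tool_rot: [-3.14, -0.003, -0.146]
force: [-0.9, -0.3, 6.9]
width: 0.0407
```

Call:
move_arm([
  [[-0.8,0,0,0,0],[-0.8,0,0,0,0],[-0.8,0,0,0,0],[-0.8,0,0,0,0],[-0.8,0,0,0,0]],
])

```text
clock: 33.12
tool_pos: [0.4108, 0.3118, 0.0061]
tool_rot: [-3.14, -0.003, -0.146]
force: [-0.3, -0.8, 6.7]
width: 0.0409
```

```bash
python3 -c "
from h import *
go(.4108,.3115,.005,-.138)
s=cap('scene');print(fit(s,3,.41,.313,-8.2));save(s,'b3',(300,140,380,210),5)"
```

```text
t 33.1 pos [0.4108 0.3118 0.0061] yaw -0.146 j6 2.15 w 0.0409 F [-0.3 -0.8  6.7] | shift cm [0.01 0.03 0.11] turn -0.008
   after turn: shift [0.01 0.03 0.11]
(array([  0.4107,   0.3153, -12.0966]), 165, array([52., 20., 45., 49.], dtype=float32))
```

Call:
move_arm([
  [[-0.8,0,0,-0.5,0],[-0.8,0,0,-1.5,0],[-0.8,0,0,-4,0],[-0.8,0,0,-4,0],[-0.8,0,0,-4,0]],
])

```text
clock: 33.58
tool_pos: [0.4085, 0.3109, 0.1459]
tool_rot: [3.141, 0.001, -0.146]
force: [1.1, 1.1, -1.9]
width: 0.0409
```

Call:
move_arm([
  [[-0.8,0,0,-4,-0.073],[-0.8,0,0,0,-0.073],[-0.8,0,0,0,0],[-0.8,0,0,0,0],[-0.8,0,0,0,0]],
])

```text
clock: 34.0
tool_pos: [0.4081, 0.3107, 0.1829]
tool_rot: [3.14, 0.003, -0.002]
force: [-0.4, -0.8, -1.5]
width: 0.041
```

```bash
python3 -c "
from h import *
go(.6222,-.0205,.18,0)"
```

```text
t 34.0 pos [0.4081 0.3107 0.1829] yaw -0.002 j6 2.01 w 0.0410 F [-0.4 -0.8 -1.5] | shift cm [21.48 33.07  0.27] turn -0.002
   after turn: shift [21.41 33.12  0.29]
```

Call:
move_arm([
  [[-0.8,2.14,3.31,0,0],[-0.8,2.14,3.31,0,0],[-0.8,2.14,3.31,0,0],[-0.8,2.14,3.31,0,0],[-0.8,2.14,3.31,0,0]],
])

```text
clock: 34.42
tool_pos: [0.5158, 0.1442, 0.1823]
tool_rot: [3.141, 0.004, -0.001]
force: [1.5, 1.0, -1.4]
width: 0.0407
```

Call:
move_arm([
  [[-0.8,2.14,3.31,0,0],[-0.8,2.14,3.31,0,0],[-0.8,2.14,3.31,0,0],[-0.8,2.14,3.31,0,0],[-0.8,2.14,3.31,0,0]],
])

```text
clock: 34.83
tool_pos: [0.6229, -0.0214, 0.1818]
tool_rot: [-3.141, 0.005, -0.002]
force: [0.9, 0.3, -1.1]
width: 0.0408
```

Call:
move_arm([
  [[-0.8,0,0,2,0],[-0.8,0,0,2,0],[-0.8,0,0,1,0],[-0.8,0,0,0,0],[-0.8,0,0,0,0]],
])

```text
clock: 35.25
tool_pos: [0.6222, -0.0192, 0.1328]
tool_rot: [-3.141, 0.004, -0.0]
force: [0.4, -0.9, -1.0]
width: 0.0411
```

```bash
python3 -c "
from h import *
cap('top');cap('top');go(.6222,-.0205,.114,0)"
```

```text
t 35.4 pos [ 0.6237 -0.0193  0.1351] yaw 0.000 j6 1.36 w 0.0408 F [-0.2 -0.2 -1.4] | shift cm [-0.15  0.12  2.11] turn 0.000
   after turn: shift [-0.15  0.12  2.11]
```

Call:
move_arm([
  [[-0.8,-0.15,0.12,1,0],[-0.8,0,0,0.6,0],[-0.8,0,0,0.1,0],[-0.8,0,0,0,0],[-0.8,0,0,0,0]],
])

```text
clock: 35.77
tool_pos: [0.6218, -0.0209, 0.1174]
tool_rot: [-3.142, -0.0, -0.0]
force: [0.9, 0.2, -2.0]
width: 0.0411
```

Call:
move_arm([
  [[-0.8,0,0,0.15,0],[-0.8,0,0,0.15,0],[-0.8,0,0,0,0],[-0.8,0,0,0,0],[-0.8,0,0,0,0]],
])

```text
clock: 36.18
tool_pos: [0.6219, -0.021, 0.1144]
tool_rot: [-3.142, -0.0, -0.0]
force: [0.5, 0.1, -1.3]
width: 0.0411
```

Call:
move_arm([
  [[-0.8,0,0,0.1,0],[-0.8,0,0,0,0],[-0.8,0,0,0,0],[-0.8,0,0,0,0],[-0.8,0,0,0,0]],
])

```text
clock: 36.6
tool_pos: [0.622, -0.021, 0.1141]
tool_rot: [3.141, -0.001, -0.0]
force: [-2.3, 0.7, 5.5]
width: 0.041
```

Call:
move_arm([
  [[-0.2,0,0,0,0],[0.1,0,0,0,0],[0.5,0,0,0,0],[1,0,0,0,0],[1,0,0,-2,0]],
])

```text
clock: 37.02
tool_pos: [0.6193, -0.0205, 0.1293]
tool_rot: [-3.14, 0.008, -0.0]
force: [-0.5, 0.0, -0.7]
width: 0.081
```

Call:
move_arm([
  [[1,0,0,-3,0],[1,0,0,-3,0],[1,0,0,-2,0],[1,-2,-4,0,0],[1,-2,-4,0,0]],
])

```text
clock: 37.43
tool_pos: [0.5861, 0.0524, 0.2148]
tool_rot: [3.141, -0.004, -0.004]
force: [-0.3, 1.3, -0.9]
width: 0.0854
```

Call:
move_arm([
  [[1,-2,-4,0,0],[1,-2,-3,0,0],[1,0,0,0,0],[1,0,0,0,0],[1,0,0,0,0]],
])

```text
clock: 37.85
tool_pos: [0.5464, 0.1207, 0.2134]
tool_rot: [3.141, -0.001, 0.001]
force: [-0.2, 0.1, 0.4]
width: 0.0856
```

```bash
python3 -c "
from h import *
s=cap('scene');t=cap('top')
for c in(s,t):
  print(fit(c,1,.622,-.019,0,z=.084),fit(c,2,.622,-.019,0,z=.108),fit(c,3,.622,-.0195,0,z=.132),fit(c,4,.6055,.2075,19.5))
go(.6055,.2065,.2,.338)
A=cv2.resize(s['img'][150:290,180:320],(400,400));B=cv2.resize(t['img'][120:260,190:330],(400,400));cv2.imwrite('pics/st3.png',cv2.cvtColor(np.hstack([A,B]),4))"
```

```text
(array([ 0.6214, -0.0179, -0.9805]), 116, array([18.,  5., 16., 77.], dtype=float32)) (array([ 0.6208, -0.024 ,  0.6332]), 73, array([33., -7., 43.,  4.], dtype=float32)) (array([ 0.6223, -0.0188, -0.0667]), 163, array([17.,  1., 67., 78.], dtype=float32)) (array([ 0.6051,  0.2076, 19.9897]), 224, array([79., 54., 21., 69.], dtype=float32))
(array([ 0.6308, -0.0191, -0.6655]), 34, array([12.,  6., 14.,  2.], dtype=float32)) (array([ 0.6146, -0.0274,  0.1061]), 68, array([-3.,  6., 63.,  1.], dtype=float32)) (array([ 0.6234, -0.0197,  1.3322]), 114, array([ 7., 36., 70.,  1.], dtype=float32)) (array([ 0.6017,  0.2119, 12.1401]), 11, array([0., 5., 1., 5.], dtype=float32))
t 38.0 pos [0.5468 0.1198 0.2132] yaw -0.001 j6 1.59 w 0.0853 F [-0.   0.2  1.2] | shift cm [ 5.85 -8.68  1.32] turn -0.339
   after turn: shift [ 8.41 -6.24  1.32]
```

View pics/st3.png

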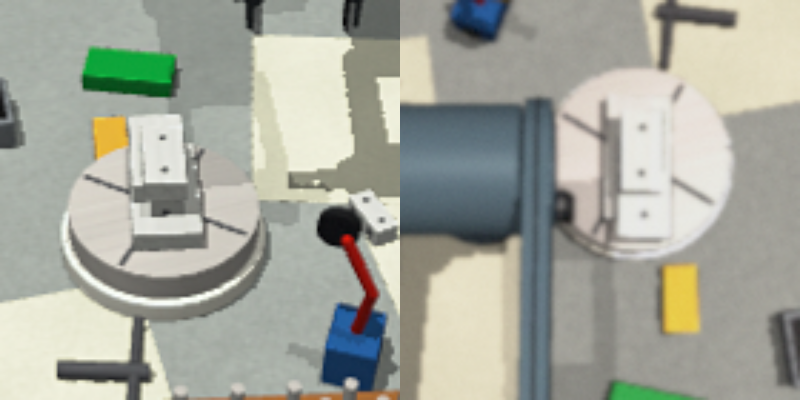

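Block3 looks seated off block2. In the right view a second hole shows at (644,213) below block3, so something has shifted. I'll zoom in.

```bash
python3 -c "
from h import *
s=cap('scene');t=cap('top')
A=cv2.resize(s['img'][182:242,210:270],(400,400),interpolation=2);B=cv2.resize(t['img'][148:208,242:302],(400,400),interpolation=2);cv2.imwrite('pics/st4.png',cv2.cvtColor(np.hstack([A,B]),4))"
```

```text
(no output)
```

View pics/st4.png

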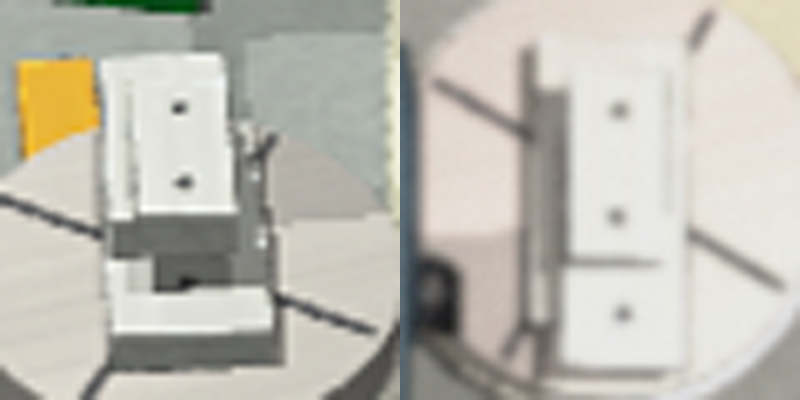

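Block2 has shifted toward -x, with its far end overhanging at right (623,366) and block1's hole exposed at left (185,283). Block3 is still on top at the intended spot. I'll measure the shift.

```bash
python3 -c "
from h import *
t=cap('top');k=60/400
print('end edge',unproj(t,[(242+223*k,148+366*k),(242+165*k,148+366*k),(242+285*k,148+366*k)],.108))
print('hole now',unproj(t,[(242+223*k,148+313*k)],.108),'before',unproj(t,[(190+240.5/2.857,120+127/2.857),(190+240/2.857,120+185/2.857)],.108))
print('b3 holes',unproj(t,[(242+219*k,148+110*k),(242+217*k,148+216*k)],.132))
s=cap('scene');b=(210,182)
print('b1 front top edge',unproj(s,[(b[0]+112*k,b[1]+335*k),(b[0]+280*k,b[1]+330*k)],.084),'b1 hole',unproj(s,[(b[0]+185*k,b[1]+283*k)],.084))
print('b2 front top? ',unproj(s,[(b[0]+112*k,b[1]+262*k),(b[0]+190*k,b[1]+258*k),(b[0]+112*k,b[1]+290*k)],.108))
for c in (s,t): print(fit(c,2,.597,-.024,0,z=.108),fit(c,1,.622,-.019,0,z=.084),fit(c,3,.622,-.019,0,z=.132))
"
```

```text
end edge [[ 0.53363954 -0.02646023  0.108     ]
 [ 0.53309066 -0.00076911  0.108     ]
 [ 0.53422667 -0.0539185   0.108     ]]
hole now [[ 0.55718846 -0.02605988  0.108     ]] before [[ 0.64803012 -0.02072091  0.108     ]
 [ 0.58739531 -0.02125964  0.108     ]]
b3 holes [[ 0.64422553 -0.02133512  0.132     ]
 [ 0.5976454  -0.0212714   0.132     ]]
b1 front top edge [[ 0.68842146 -0.05054814  0.084     ]
 [ 0.68903896  0.02074386  0.084     ]] b1 hole [[ 0.65906105 -0.01805663  0.084     ]]
b2 front top?  [[ 0.66883539 -0.04962611  0.108     ]
 [ 0.66805364 -0.01655452  0.108     ]
 [ 0.68542519 -0.05021286  0.108     ]]
(array([ 0.5867, -0.0242,  0.5177]), 246, array([72., 35., 69., 70.], dtype=float32)) (array([ 0.6214, -0.0179, -0.9174]), 114, array([19.,  4., 15., 76.], dtype=float32)) (array([ 0.6222, -0.0187, -0.3026]), 165, array([17.,  1., 69., 78.], dtype=float32))
(array([ 0.5897, -0.0265, -1.5639]), 122, array([ 2., 46., 66.,  8.], dtype=float32)) (array([ 0.6309, -0.019 , -0.697 ]), 34, array([12.,  6., 14.,  1.], dtype=float32)) (array([ 0.6234, -0.0198,  1.2619]), 116, array([ 8., 36., 71.,  1.], dtype=float32))
```

```bash
python3 -c "
from h import *
go(.600,-.0258,.2,0)"
```

```text
t 38.1 pos [0.5465 0.1198 0.213 ] yaw -0.002 j6 1.59 w 0.0854 F [-0.3  0.4 -0.5] | shift cm [ 5.38 14.55  1.3 ] turn -0.002
   after turn: shift [ 5.35 14.56  1.3 ]
```

Call:
move_arm([
  [[1,1.34,3.64,0,0],[1,1.34,3.64,0,0],[1,1.34,3.64,0,0],[1,1.34,3.63,0,0],[1,0,0,0,0]],
])

```text
clock: 38.57
tool_pos: [0.6019, -0.0323, 0.2128]
tool_rot: [3.138, -0.001, -0.006]
force: [0.6, -0.6, 0.3]
width: 0.0855
```

Call:
move_arm([
  [[1,0,0,2,0],[1,0,0,2,0],[1,0,0,1,0],[1,0,0,0,0],[1,0,0,0,0]],
])

```text
clock: 38.98
tool_pos: [0.5993, -0.0247, 0.163]
tool_rot: [-3.141, 0.001, -0.0]
force: [0.7, -0.1, 0.7]
width: 0.0853
```

```bash
python3 -c "
from h import *
s=cap('scene');print(fit(s,2,.588,-.0245,0,z=.108),fit(s,3,.622,-.019,0,z=.132));cap('top')
go(.600,-.0258,.0895,0)"
```

```text
(array([ 0.5868, -0.0245,  0.825 ]), 172, array([37., 42., 30., 63.], dtype=float32)) (array([ 0.6226, -0.0233, 11.0446]), 66, array([ 29., -51.,  34.,  54.], dtype=float32))
t 39.1 pos [ 0.6003 -0.0247  0.1645] yaw 0.000 j6 1.34 w 0.0853 F [ 0.6 -1.9 -0.8] | shift cm [-0.04  0.11  7.5 ] turn 0.000
   after turn: shift [-0.03  0.11  7.5 ]
```

Call:
move_arm([
  [[1,-0.03,0.11,2,0],[1,0,0,2,0],[1,0,0,2,0],[1,0,0,1,0],[1,0,0,0.4,0]],
])

```text
clock: 39.5
tool_pos: [0.5988, -0.0254, 0.0885]
tool_rot: [-3.141, 0.001, 0.0]
force: [-0.2, 1.2, -0.5]
width: 0.0854
```

Call:
move_arm([
  [[0.7,0,0,0,0],[0.5,0,0,0,0],[0.3,0,0,0,0],[0.1,0,0,0,0],[0,0,0,0,0]],
], grip_force=50)

```text
clock: 39.92
tool_pos: [0.6004, -0.0259, 0.0912]
tool_rot: [3.141, -0.003, -0.0]
force: [-0.2, 0.4, 5.7]
width: 0.0549
```

Call:
move_arm([
  [[-0.2,0,0,0,0],[-0.2,0,0,0,0],[-0.2,0,0,-0.1,0],[-0.2,0,0,-0.2,0],[-0.2,0,0,-0.2,0]],
], grip_force=70)

```text
clock: 40.33
tool_pos: [0.5982, -0.0256, 0.0935]
tool_rot: [-3.141, 0.002, -0.0]
force: [0.5, 0.6, -6.2]
width: 0.0541
```

```bash
python3 -c "
from h import *
go(.6335,-.0205,.0945,0)
s=cap('scene');print(fit(s,2,.588,-.0245,0,z=.113),fit(s,3,.622,-.019,0,z=.137));
A=cv2.resize(s['img'][170:245,205:280],(500,500),interpolation=2);cv2.imwrite('pics/st5.png',cv2.cvtColor(A,4))"
```

```text
t 40.3 pos [ 0.5982 -0.0256  0.0935] yaw -0.000 j6 1.34 w 0.0541 F [ 0.5  0.6 -6.2] | shift cm [ 3.53 -0.51 -0.11] turn -0.000
   after turn: shift [ 3.53 -0.51 -0.1 ]
(array([ 0.5873, -0.0238,  0.7472]), 144, array([36., -0., 45., 64.], dtype=float32)) (array([ 0.618 , -0.0215,  5.3767]), 173, array([26., 82., 53., 11.], dtype=float32))
```

View pics/st5.png

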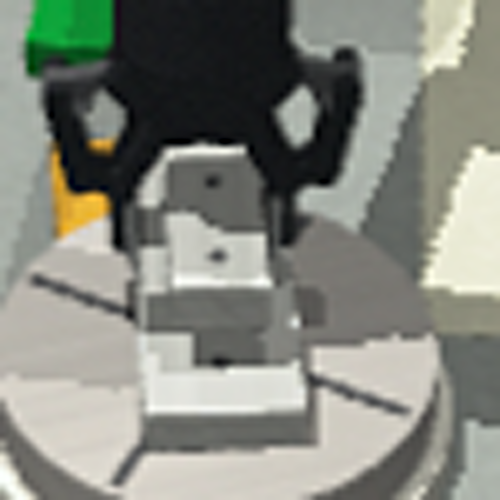

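Block2 is held with block3 riding on it, and the lifted weight of about 6 N agrees. Slide it back.

Call:
move_arm([
  [[-0.2,0.3,0,0,0],[-0.2,0.5,-0.1,0,0],[-0.2,0.6,-0.1,0,0],[-0.2,0.6,-0.1,0,0],[-0.2,0.5,-0.1,0,0]],
])

```text
clock: 40.8
tool_pos: [0.6252, -0.0217, 0.0941]
tool_rot: [-3.142, -0.0, -0.0]
force: [1.1, 1.4, -5.8]
width: 0.0546
```

Call:
move_arm([
  [[-0.2,0.5,-0.1,0,0],[-0.2,0.35,0,0,0],[-0.2,0,0,0,0],[-0.2,0,0,0,0],[-0.2,0,0,0,0]],
])

```text
clock: 41.22
tool_pos: [0.6324, -0.0207, 0.0942]
tool_rot: [-3.142, 0.001, -0.0]
force: [-0.4, 0.1, -5.8]
width: 0.0543
```

```bash
python3 -c "
from h import *
cap('top');go(.6339,-.0205,.0905,0)"
```

```text
t 41.3 pos [ 0.6324 -0.0208  0.0942] yaw -0.000 j6 1.36 w 0.0544 F [ 0.4  0.5 -6.4] | shift cm [ 0.15 -0.03  0.37] turn -0.000
   after turn: shift [ 0.15 -0.03  0.37]
```

Call:
move_arm([
  [[-0.2,0.15,0,0.2,0],[-0.2,0,0,0.1,0],[-0.2,0,0,0,0],[-0.2,0,0,0,0],[-0.2,0,0,0,0]],
])

```text
clock: 41.68
tool_pos: [0.6344, -0.0208, 0.0914]
tool_rot: [3.141, -0.0, -0.0]
force: [0.0, -0.2, -4.9]
width: 0.0546
```

Call:
move_arm([
  [[-0.2,0,0,0.1,0],[-0.2,0,0,0,0],[-0.2,0,0,0,0],[-0.2,0,0,0,0],[-0.2,0,0,0,0]],
])

```text
clock: 42.1
tool_pos: [0.6344, -0.0209, 0.0914]
tool_rot: [3.141, -0.001, -0.0]
force: [-3.7, 1.0, 5.9]
width: 0.0538
```

Down. Release gently, rise 24 mm and measure.

Call:
move_arm([
  [[0.3,0,0,0,0],[0.4,0,0,0,0],[0.6,0,0,0,0],[1,0,0,0,0],[1,0,0,0,0]],
])

```text
clock: 42.52
tool_pos: [0.6345, -0.0208, 0.0902]
tool_rot: [-3.142, -0.0, -0.0]
force: [0.2, 0.2, 0.3]
width: 0.0853
```

Call:
move_arm([
  [[1,0,0,-1,0],[1,0,0,-2,0],[1,0,0,-3,0],[1,-4,0,-3,0],[1,-4,0,0,0]],
])

```text
clock: 42.93
tool_pos: [0.5655, -0.0219, 0.1811]
tool_rot: [3.139, -0.012, 0.0]
force: [0.5, -0.2, 1.1]
width: 0.0856
```

Call:
move_arm([
  [[1,-4,0,0,0],[1,-4,0,0,0],[1,-2,0,0,0],[1,0,0,0,0],[1,0,0,0,0]],
])

```text
clock: 43.35
tool_pos: [0.4608, -0.0208, 0.1766]
tool_rot: [3.141, -0.002, -0.001]
force: [0.8, 0.5, -0.3]
width: 0.0855
```

```bash
python3 -c "
from h import *
s=cap('scene');t=cap('top')
for c in(s,t):
  print(fit(c,1,.622,-.019,0,z=.084),fit(c,2,.622,-.019,0,z=.108),fit(c,3,.656,-.0145,0,z=.132),fit(c,4,.6055,.2075,19.5))
go(.656,-.0145,.2,0)
A=cv2.resize(s['img'][182:242,210:270],(400,400),interpolation=2);B=cv2.resize(t['img'][148:208,242:302],(400,400),interpolation=2);cv2.imwrite('pics/st6.png',cv2.cvtColor(np.hstack([A,B]),4))"
```

```text
(array([ 0.6183, -0.0237,  5.8367]), 96, array([ 3., 26., 44., 22.], dtype=float32)) (array([ 0.6221, -0.0189,  1.2392]), 225, array([21., 69., 69., 66.], dtype=float32)) (array([ 0.6567, -0.0136,  0.1381]), 161, array([17.,  3., 70., 72.], dtype=float32)) (array([ 0.605 ,  0.2077, 20.0244]), 156, array([79.,  2.,  7., 69.], dtype=float32))
(array([ 0.6217, -0.0177,  1.2026]), 74, array([15., 60.,  3., -4.], dtype=float32)) (array([ 0.6256, -0.022 ,  0.2264]), 117, array([17., 41., 51.,  8.], dtype=float32)) (array([ 0.6576, -0.0154, -2.218 ]), 121, array([ 4., 46., 55., 16.], dtype=float32)) (array([ 0.6059,  0.2074, 20.5102]), 111, array([39., 35., 28.,  8.], dtype=float32))
t 43.5 pos [ 0.4624 -0.0211  0.1763] yaw -0.000 j6 1.28 w 0.0851 F [1.9 0.6 0.1] | shift cm [19.37 -0.67 -2.32] turn -0.000
   after turn: shift [19.36 -0.66 -2.37]
```

View pics/st6.png

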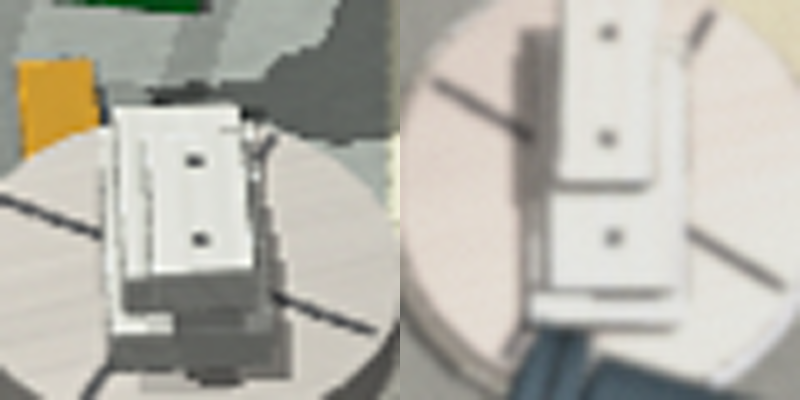

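Block2 is back with even ledges on block1. Block3 is now about 34 mm too far +x (right view hole pair at 608, rows 32 and 138). Regrip block3 and shift it.

Call:
move_arm([
  [[1,3.9,-0.11,-0.4,0],[1,3.9,-0.11,0,0],[1,3.9,-0.11,0,0],[1,3.9,-0.11,0,0],[1,3.8,-0.11,0,0]],
])

```text
clock: 43.87
tool_pos: [0.6581, -0.0151, 0.1787]
tool_rot: [3.142, -0.001, 0.0]
force: [0.5, -0.1, -0.6]
width: 0.0855
```

Call:
move_arm([
  [[1,0,0,0,0],[1,0,0,2,0],[1,0,0,1.5,0],[1,0,0,0,0],[1,0,0,0,0]],
])

```text
clock: 44.28
tool_pos: [0.6548, -0.0151, 0.1429]
tool_rot: [-3.141, 0.003, -0.0]
force: [0.9, -0.4, 0.4]
width: 0.0854
```

```bash
python3 -c "
from h import *
cap('top');go(.6565,-.0155,.1145,0)"
```

```text
t 44.3 pos [ 0.6554 -0.0153  0.1443] yaw -0.000 j6 1.38 w 0.0854 F [-0.2  0.4  0.3] | shift cm [0.11 0.02 2.98] turn -0.000
   after turn: shift [0.11 0.02 2.98]
```

Call:
move_arm([
  [[1,0.1,0,1,0],[1,0,0,1,0],[1,0,0,0.6,0],[1,0,0,0.3,0],[1,0,0,0,0]],
])

```text
clock: 44.75
tool_pos: [0.6552, -0.0152, 0.1141]
tool_rot: [-3.141, 0.002, -0.0]
force: [-0.1, -0.2, -0.1]
width: 0.0852
```

Call:
move_arm([
  [[0.5,0,0,0,0],[0.2,0,0,0,0],[0,0,0,0,0],[-0.3,0,0,0,0],[-0.5,0,0,0,0]],
], grip_force=40)

```text
clock: 45.17
tool_pos: [0.6564, -0.0153, 0.1161]
tool_rot: [3.141, -0.001, -0.0]
force: [-0.2, -0.6, 3.2]
width: 0.0411
```

Call:
move_arm([
  [[-0.6,0,0,0,0],[-0.6,0,0,0,0],[-0.6,0,0,-0.1,0],[-0.6,0,0,-0.2,0],[-0.6,0,0,-0.3,0]],
], grip_force=50)

```text
clock: 45.58
tool_pos: [0.6551, -0.0152, 0.1203]
tool_rot: [-3.141, 0.002, -0.0]
force: [-0.3, -0.3, -2.8]
width: 0.0407
```

```bash
python3 -c "
from h import *
go(.6225,-.0208,.1145,0)"
```

```text
t 45.6 pos [ 0.6551 -0.0152  0.1203] yaw -0.000 j6 1.38 w 0.0407 F [-0.3 -0.3 -2.8] | shift cm [-3.26  0.57  0.59] turn -0.000
   after turn: shift [-3.26  0.56  0.58]
```

Call:
move_arm([
  [[-0.6,-0.5,0.1,0,0],[-0.6,-0.6,0.1,0,0],[-0.6,-0.7,0.1,0,0],[-0.6,-0.7,0.1,0,0],[-0.6,-0.5,0.1,0,0]],
])

```text
clock: 46.0
tool_pos: [0.6245, -0.0203, 0.1211]
tool_rot: [-3.141, 0.001, -0.0]
force: [0.1, 0.7, -1.3]
width: 0.0405
```

Call:
move_arm([
  [[-0.6,-0.35,0.05,0,0],[-0.6,0,0,0.2,0],[-0.6,0,0,0.2,0],[-0.6,0,0,0,0],[-0.6,0,0,0,0]],
])

```text
clock: 46.42
tool_pos: [0.6225, -0.0207, 0.1171]
tool_rot: [-3.141, 0.0, -0.0]
force: [-0.5, 0.4, -1.4]
width: 0.0405
```

Call:
move_arm([
  [[-0.6,0,0,0.1,0],[-0.6,0,0,0,0],[-0.6,0,0,0,0],[-0.6,0,0,0,0],[-0.6,0,0,0,0]],
])

```text
clock: 46.83
tool_pos: [0.6224, -0.0207, 0.1163]
tool_rot: [3.142, 0.0, -0.0]
force: [-0.3, -0.3, -1.6]
width: 0.0409
```

Call:
move_arm([
  [[-0.6,0,0,0.1,0],[-0.6,0,0,0,0],[-0.6,0,0,0,0],[-0.6,0,0,0,0],[-0.6,0,0,0,0]],
])

```text
clock: 47.25
tool_pos: [0.6226, -0.0208, 0.1161]
tool_rot: [3.141, -0.001, -0.0]
force: [-2.9, -0.3, 6.3]
width: 0.0411
```

Call:
move_arm([
  [[-0.2,0,0,0,0],[0.1,0,0,0,0],[0.4,0,0,0,0],[1,0,0,0,0],[1,0,0,0,0]],
])

```text
clock: 47.67
tool_pos: [0.6224, -0.0208, 0.115]
tool_rot: [-3.142, 0.0, -0.0]
force: [-0.1, -0.3, -0.2]
width: 0.0807
```

Call:
move_arm([
  [[1,0,0,-2,0],[1,0,0,-3,0],[1,0,0,-4,0],[1,-1,-4,0,0],[1,-1,-4,0,0]],
])

```text
clock: 48.08
tool_pos: [0.6047, 0.0579, 0.2084]
tool_rot: [3.141, -0.007, -0.005]
force: [-0.2, 1.0, -0.6]
width: 0.0853
```

Call:
move_arm([
  [[1,0,-4,0,-0.085],[1,0,-4,0,-0.085],[1,0,-3,0,-0.085],[1,0,0,0,-0.088],[1,0,0,0,0]],
])

```text
clock: 48.5
tool_pos: [0.5934, 0.1708, 0.2051]
tool_rot: [-3.141, 0.0, 0.349]
force: [-0.4, 0.3, -0.6]
width: 0.0851
```

```bash
python3 -c "
from h import *
s=cap('scene');t=cap('top')
for c in(s,t):
  print(fit(c,1,.622,-.019,0,z=.084),fit(c,2,.622,-.019,0,z=.108),fit(c,3,.622,-.0195,0,z=.132),fit(c,4,.6055,.2075,19.5))
go(.6055,.2063,.005,.346)
A=cv2.resize(s['img'][150:290,180:320],(400,400));B=cv2.resize(t['img'][148:208,242:302],(400,400),interpolation=2);cv2.imwrite('pics/st7.png',cv2.cvtColor(np.hstack([A,B]),4))"
```

```text
(array([ 0.6216, -0.0252,  6.4403]), 126, array([-1., 24., 39., 64.], dtype=float32)) (array([ 0.6225, -0.0238,  1.027 ]), 129, array([16., -2., 42., 73.], dtype=float32)) (array([ 0.6224, -0.0182, -0.4505]), 190, array([25., 30., 56., 79.], dtype=float32)) (array([ 0.6031,  0.2102, 13.4499]), 93, array([ 43., -36.,  24.,  62.], dtype=float32))
(array([ 0.6228, -0.0191, -0.6527]), 56, array([ 7., 42.,  5.,  2.], dtype=float32)) (array([ 0.6258, -0.0269,  1.0612]), 84, array([-0., 30., 51.,  3.], dtype=float32)) (array([ 0.626 , -0.0197,  1.0273]), 120, array([ 5., 43., 66.,  6.], dtype=float32)) (array([ 0.604 ,  0.2111, 19.5902]), -32, array([ -3., -11.,  -7., -11.], dtype=float32))
t 48.6 pos [0.594  0.1685 0.2051] yaw 0.341 j6 1.33 w 0.0855 F [ 0.3 -1.2  0.6] | shift cm [ 2.35 -3.18 20.01] turn -0.005
   after turn: shift [ 2.36 -3.16 20.01]
```

View pics/st7.png

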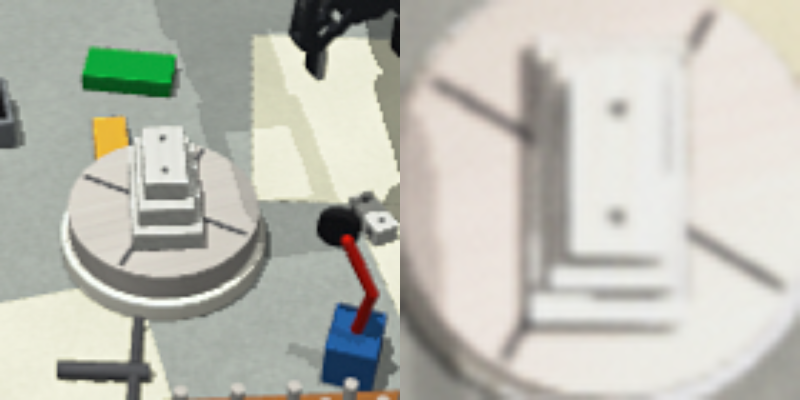

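Stack of three is evenly stepped, with ledges visible on all sides. Next is block4.

Call:
move_arm([
  [[1,1.2,-1.6,0,-0.012],[1,1.2,-1.56,0,0],[1,0,0,3,0],[1,0,0,3,0],[1,0,0,3,0]],
])

```text
clock: 49.02
tool_pos: [0.6068, 0.2054, 0.1148]
tool_rot: [3.141, -0.002, 0.351]
force: [0.2, -0.7, -0.5]
width: 0.0854
```

Call:
move_arm([
  [[1,0,0,2,0],[1,0,0,0,0],[1,0,0,0,0],[1,0,0,0,0],[1,0,0,0,0]],
])

```text
clock: 49.43
tool_pos: [0.6075, 0.2062, 0.0976]
tool_rot: [3.141, -0.004, 0.353]
force: [0.9, -0.0, 0.5]
width: 0.0852
```

```bash
python3 -c "
from h import *
s=cap('scene');print(fit(s,4,.605,.2077,20.5))
go(.6058,.2060,.006,.353)"
```

```text
(array([ 0.6064,  0.2093, 19.185 ]), 48, array([ 38.,  -1., -25.,  37.], dtype=float32))
t 49.5 pos [0.6073 0.2064 0.0976] yaw 0.354 j6 1.37 w 0.0855 F [-0.  -0.8 -0.4] | shift cm [-0.19 -0.02  9.16] turn 0.001
   after turn: shift [-0.15 -0.01  9.16]
```

Call:
move_arm([
  [[1,-0.15,0,3,0],[1,0,0,3,0],[1,0,0,2,0],[1,0,0,0.8,0],[1,0,0,0.3,0]],
])

```text
clock: 49.9
tool_pos: [0.604, 0.206, 0.0037]
tool_rot: [-3.141, 0.001, 0.355]
force: [0.6, -0.2, -0.0]
width: 0.0855
```

Call:
move_arm([
  [[0.5,0,0,0,0],[0.1,0,0,0,0],[-0.2,0,0,0,0],[-0.4,0,0,0,0],[-0.6,0,0,0,0]],
], grip_force=30)

```text
clock: 50.32
tool_pos: [0.6052, 0.2062, 0.0057]
tool_rot: [3.141, -0.002, 0.355]
force: [0.3, 0.2, 0.6]
width: 0.0274
```

Call:
move_arm([
  [[-0.9,0,0,0,0],[-0.9,0,0,0,0],[-0.9,0,0,0,0],[-0.9,0,0,0,0],[-0.9,0,0,0,0]],
], grip_force=40)

```text
clock: 50.73
tool_pos: [0.6053, 0.2062, 0.0057]
tool_rot: [3.141, -0.002, 0.355]
force: [-0.6, -0.4, 5.8]
width: 0.0269
```

```bash
python3 -c "
from h import *
go(.6225,-.0208,.2,0)
s=cap('scene');print(fit(s,4,.605,.2077,20.5))
for n in('top','scene'):
  c=cap(n)
  for r in finder.masks_of('gauge_stand',n)[:1]: print(r['extent'])"
```

```text
t 50.7 pos [0.6053 0.2062 0.0057] yaw 0.355 j6 1.37 w 0.0269 F [-0.6 -0.4  5.8] | shift cm [ -6.23  21.9  -19.43] turn 0.355
   after turn: shift [  1.72  22.7  -19.43]
(array([0.6071, 0.2091, 8.7792]), 110, array([26., 17., 32., 35.], dtype=float32))
[207.5, 109.9, 229.3, 135.6]
[290.0, 218.6, 315.6, 285.2]
```

Call:
move_arm([
  [[-0.9,0,0,-0.5,0],[-0.9,0,0,-1.5,0],[-0.9,0,0,-4,0],[-0.9,0,0,-4,0],[-0.9,0,0,-4,0]],
])

```text
clock: 51.4
tool_pos: [0.6034, 0.2059, 0.1452]
tool_rot: [-3.141, 0.002, 0.355]
force: [1.8, 0.4, -0.2]
width: 0.0271
```

Call:
move_arm([
  [[-0.9,0,0,-4,0],[-0.9,0,0,-1.5,0],[-0.9,-1.0,3.65,0,0],[-0.9,-1.0,3.65,0,0],[-0.9,-1.0,3.65,0,0]],
])

```text
clock: 51.82
tool_pos: [0.6139, 0.0925, 0.2001]
tool_rot: [3.141, -0.001, 0.357]
force: [0.4, 0.4, -1.8]
width: 0.0271
```

Call:
move_arm([
  [[-0.9,-1.0,3.65,0,0],[-0.9,-1.0,3.65,0,0],[-0.9,-1.0,3.65,0,0.09],[-0.9,0,0,0,0.09],[-0.9,0,0,0,0.09]],
])

```text
clock: 52.23
tool_pos: [0.6239, -0.0231, 0.1991]
tool_rot: [3.142, 0.001, 0.076]
force: [-0.8, 1.0, -0.4]
width: 0.0273
```

Call:
move_arm([
  [[-0.9,0,0,0,0.085],[-0.9,0,0,2,0],[-0.9,0,0,1,0],[-0.9,0,0,0,0],[-0.9,0,0,0,0]],
])

```text
clock: 52.65
tool_pos: [0.6233, -0.0199, 0.1684]
tool_rot: [-3.141, 0.003, 0.0]
force: [0.2, -0.4, -0.8]
width: 0.0271
```

```bash
python3 -c "
from h import *
s=cap('scene');print(fit(s,3,.622,-.0195,0,z=.132));cap('top');go(.6223,-.0208,.138,0)"
```

```text
(array([ 0.623 , -0.024 ,  6.9492]), 110, array([ 9., 33., 15., 53.], dtype=float32))
t 52.8 pos [ 0.6244 -0.02    0.1698] yaw 0.000 j6 1.36 w 0.0270 F [-0.6 -0.2 -0.1] | shift cm [-0.21  0.07  3.18] turn 0.000
   after turn: shift [-0.21  0.08  3.18]
```

Call:
move_arm([
  [[-0.9,-0.21,0.08,1.5,0],[-0.9,0,0,1,0],[-0.9,0,0,0.2,0],[-0.9,0,0,0,0],[-0.9,0,0,0,0]],
])

```text
clock: 53.17
tool_pos: [0.6223, -0.0209, 0.1426]
tool_rot: [3.142, -0.0, -0.0]
force: [-0.7, -0.2, -1.0]
width: 0.0267
```

Call:
move_arm([
  [[-0.9,0,0,0.15,0],[-0.9,0,0,0.1,0],[-0.9,0,0,0,0],[-0.9,0,0,0,0],[-0.9,0,0,0,0]],
])

```text
clock: 53.58
tool_pos: [0.6221, -0.021, 0.14]
tool_rot: [3.142, -0.0, -0.0]
force: [0.1, -0.5, -1.3]
width: 0.0271
```

Call:
move_arm([
  [[-0.9,0,0,0.1,0],[-0.9,0,0,0,0],[-0.9,0,0,0,0],[-0.9,0,0,0,0],[-0.9,0,0,0,0]],
])

```text
clock: 54.0
tool_pos: [0.6221, -0.021, 0.1388]
tool_rot: [3.142, -0.0, -0.0]
force: [0.6, 0.6, -1.1]
width: 0.0271
```

Call:
move_arm([
  [[-0.9,0,0,0.1,0],[-0.9,0,0,0,0],[-0.9,0,0,0,0],[-0.9,0,0,0,0],[-0.9,0,0,0,0]],
])

```text
clock: 54.42
tool_pos: [0.622, -0.021, 0.1378]
tool_rot: [-3.142, 0.0, -0.0]
force: [0.4, -0.7, -1.0]
width: 0.0272
```

Call:
move_arm([
  [[-0.9,0,0,0.1,0],[-0.9,0,0,0,0],[-0.9,0,0,0,0],[-0.9,0,0,0,0],[-0.9,0,0,0,0]],
])

```text
clock: 54.83
tool_pos: [0.6221, -0.021, 0.1377]
tool_rot: [3.141, -0.001, -0.0]
force: [-2.1, 0.5, 4.8]
width: 0.0269
```

Contact. Release, rise and move clear toward the console side.

Call:
move_arm([
  [[-0.5,0,0,0,0],[-0.2,0,0,0,0],[0.2,0,0,0,0],[0.6,0,0,0,0],[0.6,0,0,0,0]],
])

```text
clock: 55.25
tool_pos: [0.622, -0.021, 0.1366]
tool_rot: [-3.142, 0.0, -0.0]
force: [-0.5, 0.8, 1.1]
width: 0.0678
```

Call:
move_arm([
  [[0.6,0,0,-2,0],[0.6,0,0,-4,0],[0.6,0,0,-4,0],[0.6,-3,3,0,0],[0.6,-3,3,0,0]],
])

```text
clock: 55.67
tool_pos: [0.5654, -0.08, 0.2401]
tool_rot: [3.139, -0.007, 0.004]
force: [-0.1, -1.0, -1.2]
width: 0.0686
```

Call:
move_arm([
  [[0.6,-3,2.5,0,0],[0.6,-3,2.5,0,0],[0.6,-3,2.5,0,0],[-1,0,0,0,0],[-1,0,0,0,0]],
])

```text
clock: 56.08
tool_pos: [0.472, -0.1562, 0.2371]
tool_rot: [3.141, -0.0, -0.004]
force: [1.4, -1.1, -0.1]
width: 0.0451
```

```bash
python3 -c "
from h import *
s=cap('scene');t=cap('top')
for c,n in((s,'scene'),(t,'top')):
  print([fit(c,k,.622,-.0195,0,z=.06+.024*k) for k in(1,2,3,4)])
  for q,z in(('console',.04),('key_round',.058),('key_square',.058),('key_bar',.058)):
    for r in finder.masks_of(q,n)[:1]: print(n,q,round(r['conf'],2),r['extent'],rect(c,r['mask'],z))
go(.435,-.283,.12)
A=cv2.resize(s['img'][182:242,210:270],(400,400),interpolation=2);B=cv2.resize(t['img'][205:265,315:395],(400,300),interpolation=2)
B=np.vstack([B,cv2.resize(t['img'][148:208,242:302],(400,400),interpolation=2)]);A=np.vstack([A,cv2.resize(s['img'][170:215,115:195],(400,225),interpolation=2)]);A=np.vstack([A,np.zeros((75,400,3),np.uint8)]);cv2.imwrite('pics/st8.png',cv2.resize(cv2.cvtColor(np.hstack([A,B]),4),(685,600)))"
```

```text
[(array([ 0.6218, -0.0263,  7.589 ]), 107, array([-0., 18., 29., 60.], dtype=float32)), (array([ 0.6225, -0.0252,  5.1388]), 128, array([12., 14., 31., 71.], dtype=float32)), (array([ 0.623 , -0.0224,  6.6258]), 147, array([11., 23., 43., 70.], dtype=float32)), (array([ 0.6228, -0.0189, -0.1181]), 247, array([30., 74., 67., 76.], dtype=float32))]
scene console 0.57 [122.8, 176.5, 185.6, 206.8] (array([ 0.4572, -0.2809]), 201, 121, -80.2)
scene key_square 0.62 [201.6, 202.1, 273.8, 263.0] (array([ 0.6552, -0.0204]), 245, 208, 0.4)
scene key_bar 0.45 [201.6, 202.0, 272.6, 260.8] (array([ 0.6541, -0.0206]), 238, 203, -2.7)
[(array([ 0.6227, -0.0191, -0.689 ]), 58, array([ 7., 43.,  5.,  3.], dtype=float32)), (array([ 0.6257, -0.0223,  1.0204]), 56, array([14., 33.,  5.,  4.], dtype=float32)), (array([ 0.6238, -0.0282, -0.2582]), 97, array([12., 34., 45.,  5.], dtype=float32)), (array([ 0.6233, -0.0203,  1.0229]), 100, array([ 6., 34., 62., -2.], dtype=float32))]
top console 0.66 [325.4, 242.6, 364.1, 254.8] (array([ 0.4018, -0.2432]), 106, 28, -81.1)
top key_round 0.4 [358.7, 181.0, 380.4, 195.8] (array([ 0.5889, -0.3149]), 62, 43, 55.1)
top key_bar 0.55 [339.3, 240.7, 343.3, 248.2] (array([ 0.4136, -0.2269]), 21, 15, 0.3)
t 56.6 pos [ 0.4735 -0.1543  0.2366] yaw 0.001 j6 1.03 w -0.0004 F [-0.2 -0.1  0.9] | shift cm [-3.86 12.86 11.66] turn 0.000
```

View pics/st8.png

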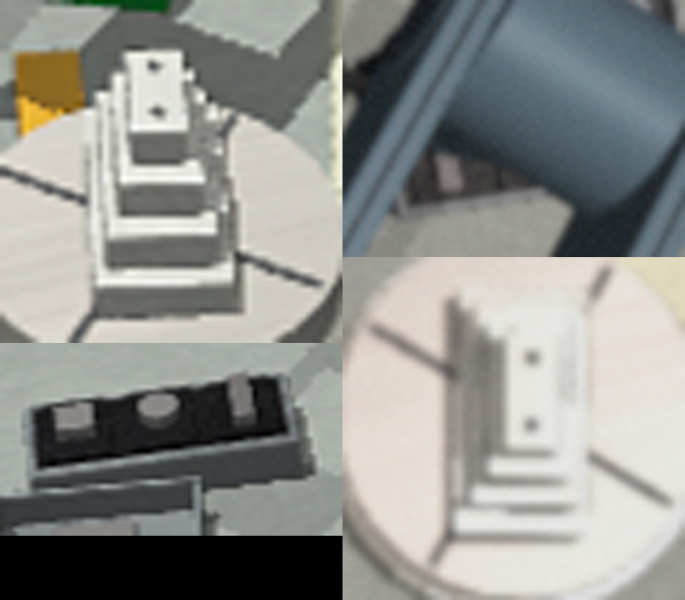

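The tower of four shows clear, even ledges in both views. Keys in the bottom-left crop, left to right, are square, round, bar. The jaws are shut; next, the round key at about (.4367,-.285).

Call:
move_arm([
  [[-1,-0.92,3.26,0,0],[-1,-0.92,3.26,0,0],[-1,-0.92,3.26,0,0],[-1,-0.92,3.26,0,0],[-1,0,0,0,0]],
])

```text
clock: 57.0
tool_pos: [0.4351, -0.2906, 0.2366]
tool_rot: [3.138, 0.001, -0.004]
force: [-0.6, -0.5, -0.2]
width: 0.0003
```

Call:
move_arm([
  [[-1,0,0,4,0],[-1,0,0,4,0],[-1,0,0,4,0],[-1,0,0,3,0],[-1,0,0,0,0]],
])

```text
clock: 57.42
tool_pos: [0.433, -0.2815, 0.0809]
tool_rot: [-3.133, 0.008, -0.0]
force: [-1.4, 0.5, 0.2]
width: 0.0001
```

```bash
python3 -c "
from h import *
s=cap('scene');z=np.array([(508,361),(540,357),(569,352)])/1.5
t=cap('top');print(unproj(t,z,.058)[:,:2].round(4).tolist())
go(.4367,-.285,.062)
A=cv2.resize(s['img'][150:230,105:205],(750,600),interpolation=2);cv2.imwrite('pics/k.png',cv2.cvtColor(A,4))"
```

```text
[[0.4253, -0.2243], [0.4348, -0.2892], [0.4463, -0.3479]]
t 57.5 pos [ 0.4362 -0.2846  0.0866] yaw 0.000 j6 0.78 w -0.0000 F [-0.8 -0.8  1.7] | shift cm [0.06 0.04 2.46] turn 0.000
```

View pics/k.png

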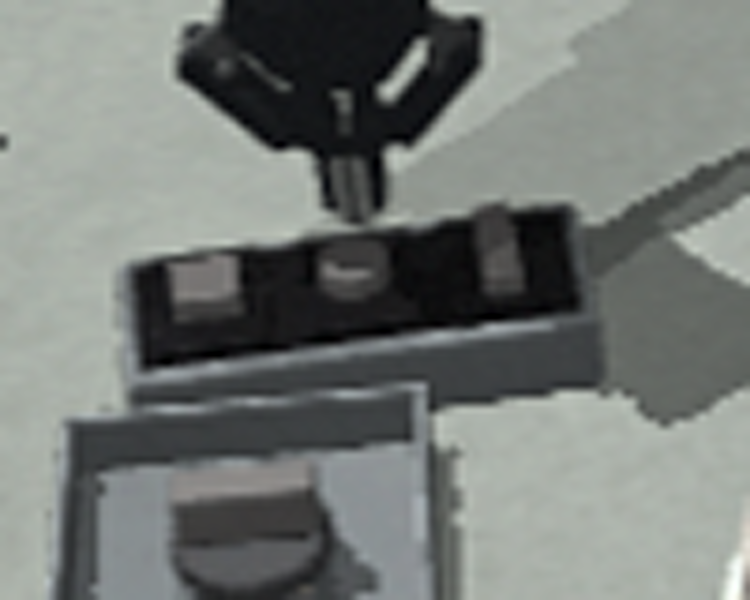

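Fingertips (352,220) hang directly above the round key (352,262). Press.

Call:
move_arm([
  [[-1,0.06,0,1.5,0],[-1,0,0,0.8,0],[-1,0,0,0.3,0],[-1,0,0,0,0],[-1,0,0,0,0]],
])

```text
clock: 57.93
tool_pos: [0.4374, -0.2857, 0.062]
tool_rot: [3.14, -0.001, -0.0]
force: [-0.3, 0.6, -0.7]
width: 0.0001
```

Call:
move_arm([
  [[-1,0,0,0.2,0],[-1,0,0,0.2,0],[-1,0,0,0.2,0],[-1,0,0,0.1,0],[-1,0,0,0,0]],
])

```text
clock: 58.35
tool_pos: [0.4374, -0.2857, 0.0542]
tool_rot: [3.141, -0.001, -0.0]
force: [1.1, -0.2, 4.3]
width: 0.0001
```

Call:
move_arm([
  [[-1,0,0,0.1,0],[-1,0,0,0.1,0],[-1,0,0,0,0],[-1,0,0,0,0],[-1,0,0,0,0]],
])

```text
clock: 58.77
tool_pos: [0.4374, -0.2858, 0.0523]
tool_rot: [3.141, -0.001, -0.0]
force: [1.5, -0.1, 5.8]
width: 0.0001
```

Call:
move_arm([
  [[-1,0,0,0.1,0],[-1,0,0,0.1,0],[-1,0,0,0,0],[-1,0,0,0,0],[-1,0,0,0,0]],
])

```text
clock: 59.18
tool_pos: [0.4375, -0.2858, 0.0518]
tool_rot: [3.14, -0.002, -0.0]
force: [-3.0, 2.4, 19.5]
width: -0.0001
```

Call:
move_arm([
  [[-1,0,0,-0.5,0],[-1,0,0,-1,0],[-1,0,0,-1.5,0],[-1,0,0,0,0],[-1,0,0,0,0]],
])

```text
clock: 59.6
tool_pos: [0.4369, -0.2853, 0.08]
tool_rot: [3.141, -0.0, -0.0]
force: [-0.2, 0.2, -0.5]
width: -0.0001
```

```bash
python3 -c "
from h import *
go(.447,-.346,.082)"
```

```text
t 59.6 pos [ 0.4369 -0.2853  0.08  ] yaw -0.000 j6 0.78 w -0.0001 F [-0.2  0.2 -0.5] | shift cm [ 1.01  6.07 -0.19] turn 0.000
```

Round key bottomed out (19.5 N at z .0518) and released. Next, the square key.

Call:
move_arm([
  [[-1,0.34,2.02,0,0],[-1,0.34,2.02,0,0],[-1,0.33,2.03,0,0],[-1,0,0,0,0],[-1,0,0,0,0]],
])

```text
clock: 60.02
tool_pos: [0.4463, -0.3461, 0.0784]
tool_rot: [-3.14, 0.001, -0.002]
force: [0.2, 0.8, 1.0]
width: 0.0001
```

Call:
move_arm([
  [[-1,0,0,1,0],[-1,0,0,0.7,0],[-1,0,0,0.3,0],[-1,0,0,0,0],[-1,0,0,0,0]],
])

```text
clock: 60.43
tool_pos: [0.4467, -0.3451, 0.0593]
tool_rot: [-3.141, 0.001, 0.0]
force: [-0.4, 0.7, 0.7]
width: 0.0
```

Call:
move_arm([
  [[-1,0,0,0.2,0],[-1,0,0,0.2,0],[-1,0,0,0.2,0],[-1,0,0,0,0],[-1,0,0,0,0]],
])

```text
clock: 60.85
tool_pos: [0.4473, -0.346, 0.0542]
tool_rot: [3.141, -0.001, -0.0]
force: [1.0, 1.4, 3.6]
width: -0.0004
```

Call:
move_arm([
  [[-1,0,0,0.1,0],[-1,0,0,0.1,0],[-1,0,0,0,0],[-1,0,0,0,0],[-1,0,0,0,0]],
])

```text
clock: 61.27
tool_pos: [0.4473, -0.346, 0.0522]
tool_rot: [3.141, -0.001, -0.0]
force: [0.2, 2.2, 5.2]
width: 0.0002
```

Call:
move_arm([
  [[-1,0,0,0.1,0],[-1,0,0,0.1,0],[-1,0,0,0,0],[-1,0,0,0,0],[-1,0,0,0,0]],
])

```text
clock: 61.68
tool_pos: [0.4473, -0.3461, 0.0519]
tool_rot: [3.141, -0.001, -0.0]
force: [-2.3, 5.4, 18.3]
width: 0.0
```

Call:
move_arm([
  [[-1,0,0,-0.5,0],[-1,0,0,-1,0],[-1,0,0,-1.5,0],[-1,0,0,0,0],[-1,0,0,0,0]],
])

```text
clock: 62.1
tool_pos: [0.4472, -0.3465, 0.0803]
tool_rot: [3.14, -0.001, -0.0]
force: [-0.3, 1.2, -0.4]
width: -0.0001
```

```bash
python3 -c "
from h import *
go(.426,-.2245,.082)"
```

```text
t 62.1 pos [ 0.4472 -0.3465  0.0803] yaw -0.000 j6 0.72 w -0.0001 F [-0.3  1.2 -0.4] | shift cm [ -2.12 -12.2   -0.19] turn 0.000
```

Call:
move_arm([
  [[-1,-0.53,-3.05,0,0],[-1,-0.53,-3.05,0,0],[-1,-0.53,-3.05,0,0],[-1,-0.53,-3.05,0,0],[-1,0,0,0,0]],
])

```text
clock: 62.52
tool_pos: [0.4225, -0.2177, 0.0781]
tool_rot: [-3.136, 0.005, 0.002]
force: [0.7, 1.6, -0.6]
width: 0.0
```

Call:
move_arm([
  [[-1,0,0,1,0],[-1,0,0,0.7,0],[-1,0,0,0.3,0],[-1,0,0,0,0],[-1,0,0,0,0]],
])

```text
clock: 62.93
tool_pos: [0.4256, -0.2247, 0.0591]
tool_rot: [-3.141, 0.001, -0.001]
force: [0.3, -0.7, 0.2]
width: -0.0002
```

Call:
move_arm([
  [[-1,0,0,0.2,0],[-1,0,0,0.2,0],[-1,0,0,0.2,0],[-1,0,0,0,0],[-1,0,0,0,0]],
])

```text
clock: 63.35
tool_pos: [0.4261, -0.2248, 0.0542]
tool_rot: [3.14, -0.001, -0.0]
force: [-1.1, -3.1, 4.1]
width: 0.0
```

Call:
move_arm([
  [[-1,0,0,0.1,0],[-1,0,0,0.1,0],[-1,0,0,0,0],[-1,0,0,0,0],[-1,0,0,0,0]],
])

```text
clock: 63.77
tool_pos: [0.4261, -0.2247, 0.0523]
tool_rot: [3.14, -0.001, -0.0]
force: [-1.7, -3.9, 5.3]
width: -0.0003
```

Call:
move_arm([
  [[-1,0,0,0.1,0],[-1,0,0,0.1,0],[-1,0,0,0,0],[-1,0,0,0,0],[-1,0,0,0,0]],
])

```text
clock: 64.18
tool_pos: [0.4262, -0.2247, 0.0518]
tool_rot: [3.139, -0.001, 0.0]
force: [-6.1, -0.6, 21.0]
width: -0.0002
```

Call:
move_arm([
  [[-1,0,0,-0.5,0],[-1,0,0,-1,0],[-1,0,0,-2,0],[-1,0,0,-4,0],[-1,0,0,-4,0]],
])

```text
clock: 64.6
tool_pos: [0.4244, -0.2221, 0.1647]
tool_rot: [-3.137, 0.004, -0.0]
force: [1.1, -0.9, -0.6]
width: 0.0001
```

Call:
move_arm([
  [[-1,-2,2,-2,0],[-1,-2,2,0,0],[-1,0,0,0,0],[-1,0,0,0,0],[-1,0,0,0,0]],
])

```text
clock: 65.02
tool_pos: [0.3855, -0.263, 0.1842]
tool_rot: [-3.14, 0.001, -0.001]
force: [-0.2, 0.2, -0.2]
width: -0.0
```

```bash
python3 -c "
from h import *
s=cap('scene');t=cap('top')
print(fit(s,4,.622,-.0195,0,z=.156),fit(t,4,.622,-.0195,0,z=.156))
for q in('gauge_stand','cap_grip'):
  for r in finder.masks_of(q,'scene')[:1]: print(q,r['conf'],r['extent'])
b=cv2.cvtColor(cv2.imread('pics/st8.png'),4)[:342,:342]
A=cv2.cvtColor(cv2.resize(cv2.resize(s['img'][182:242,210:270],(400,400),interpolation=2),(342,342)),cv2.COLOR_RGB2RGBA)[:,:,:3]
a,b=[cv2.GaussianBlur(v.astype(np.float32),(0,0),4)[20:320,60:240] for v in(A,b)]
print('diff',np.abs(a-b).mean(),np.percentile(np.abs(a-b),95),monitor.read_state()['force'],monitor.read_state()['clock'])"
```

```text
(array([ 0.6231, -0.0188, -0.7223]), 179, array([19., 33., 50., 77.], dtype=float32)) (array([ 0.6234, -0.0203,  0.9131]), 100, array([ 6., 34., 62., -2.], dtype=float32))
gauge_stand 0.96 [290.7, 219.7, 314.7, 285.0]
cap_grip 0.91 [129.3, 214.5, 144.8, 232.6]
diff 14.099479 73.059204 [0.36559658 0.28210528 0.10704902] 65.2167
```

```bash
python3 -c "
from h import *
s=cap('scene');t=cap('top')
for c in(s,t): print([fit(c,k,.622,-.0195,0,z=.06+.024*k) for k in(1,2,3,4)])
o=cv2.imread('pics/st8.png')[:,:,::-1].astype(np.float32)
def cmp(c,r,box):
  A=cv2.resize(cv2.resize(c['img'][r[1]:r[3],r[0]:r[2]],(400,400),interpolation=2),(342,342)).astype(np.float32)
  O=cv2.resize(o[box[1]:box[3],box[0]:box[2]],(342,342))
  d=np.abs(cv2.GaussianBlur(A-O,(0,0),3)).mean(2);print(cv2.resize(d,(14,14),interpolation=3).round().astype(int))
cmp(s,(210,182,270,242),(0,0,342,342));cmp(t,(242,148,302,208),(343,257,685,600))"
```

```text
[(array([ 0.6217, -0.0262,  7.7182]), 104, array([-0., 16., 29., 59.], dtype=float32)), (array([ 0.6228, -0.0251,  5.8696]), 118, array([10.,  5., 33., 70.], dtype=float32)), (array([ 0.6231, -0.0228,  7.5361]), 141, array([16., 14., 42., 68.], dtype=float32)), (array([ 0.6232, -0.0188, -0.5048]), 178, array([19., 33., 50., 77.], dtype=float32))]
[(array([ 0.6226, -0.0191, -0.8214]), 58, array([ 7., 43.,  5.,  3.], dtype=float32)), (array([ 0.6258, -0.0223,  1.2156]), 57, array([14., 34.,  6.,  4.], dtype=float32)), (array([ 0.6237, -0.0282, -0.2121]), 97, array([12., 34., 46.,  5.], dtype=float32)), (array([ 0.6234, -0.0203,  0.9185]), 99, array([ 6., 34., 62., -2.], dtype=float32))]
[[47 58 64 54 34 39 39 27  1  1  1  1 15 80]
 [55 72 53 35 69 71 71 67 46 21  4 13 67 83]
 [49 57 57 65 68 16  8 38 73 74 67 65 75 58]
 [52 65 65 45 32  1  1  6 64 73 74 74 65 13]
 [48 21 41 19  2  1  2  1 15 42 65 73 19  2]
 [ 2  1  1  1  1  2  2  2  1  2  4 18  1  2]
 [ 2  1  1  1  1  2  3  3  1  2  1  1  1  2]
 [ 3  3  2  1  1  2  2  2  1  2  1  1  1  1]
 [ 1  1  2  2  1  3  3  3  3  2  1  1  1  1]
 [ 1  1  1  1  2  3  3  4  3  2  1  1  1  1]
 [ 1  1  1  1  1  3  2  2  3  3  3  2  1  1]
 [ 1  1  1  1  5  6  5  6  5  4  2  3  4  4]
 [ 1  1  1  2  2  1  2  2  4  4  1  1  3  4]
 [ 3  2  1  5  3  4  3  2  2  1  1  4  3  4]]
[[1 1 1 1 1 1 1 1 1 1 1 1 1 1]
 [1 1 1 1 1 1 1 1 1 1 1 0 1 1]
 [1 1 1 1 2 1 1 0 1 1 1 0 0 1]
 [1 2 1 1 2 1 1 0 1 1 1 1 1 1]
 [1 1 2 1 1 1 1 1 1 1 1 1 0 1]
 [1 1 1 1 1 1 1 1 1 1 0 1 0 1]
 [1 1 1 1 1 1 1 1 1 1 1 1 0 0]
 [1 0 1 1 1 1 1 1 0 1 1 0 1 1]
 [1 0 1 1 1 1 1 1 0 1 1 1 0 1]
 [1 0 1 1 1 1 1 1 1 0 0 1 1 1]
 [1 1 0 1 2 1 1 1 1 1 0 0 0 1]
 [2 1 1 1 1 0 1 1 1 1 0 0 0 1]
 [1 1 1 1 1 0 0 0 1 0 1 1 1 1]
 [1 1 1 1 1 0 0 0 1 0 1 1 1 1]]
```

The tower is unchanged. The differences are confined to the bench behind it, where the arm's shadow moved. Handing in.

```bash
python3 -c "
from rig import bot
print(bot.close_job())"
```

```text
the job is handed in; nothing more can be done
None
```

The whole task was carried out in the order asked, and I handed it in at about 65 s on the robot's clock.

- **Cap:** I gripped it and pressed it down. Force touched 27 N briefly, then held at 15–18 N. I turned it about 81° anticlockwise, lifted it straight out and set it upright in the grey tray.
- **Tower:** All four blocks were there and are stacked on the rotary table. While block3 was going on, block2 turned out to have shifted about 33 mm along x. I put block2 back with block3 riding on it, re-centred block3, then added block4.
- **Keys:** I pressed round, then square, then bar. Each one bottomed out at a fingertip height of 51.8–51.9 mm, about 6 mm of travel, with 18–21 N. I lifted clear after each press. I did not check separately that each key sprang back.

**Last checks:**
- **Tower after the keys:** It looked unchanged from before them. In the top camera it was identical, and the scene camera differed only in the arm's shadow on the bench behind.
- **Gauge and cap:** The gauge stand was where it started and the cap was in the tray.
- **Disagreements:** The two cameras differed by 1–2 mm on block4 and up to about 3.5 mm on block2's x position. Outline fits of the three lower blocks were unreliable once they were partly hidden, so I judged those from the even ledges in the pictures.
- **Not viewed:** I had used all 16 picture views before the keys were pressed, so the final state was checked only numerically.

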